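# Put the cleaned hob back together and hold its knob in for the spark test

### The job

The table-top gas hob has just been cleaned: first seat the loose burner cap squarely in the burner that has none and let go of it, then turn the loose knob so that its D-shaped bore matches the bare D-spindle and push it right home on it. Keep the knob pressed in as far as the spindle will go against its spring, so that the igniter can spark to the cap, and finish while still holding it pressed. Leave the other things on the worktop where they are.

Things in the scene. Friction and masses are not known exactly. Their poses are not given: they have to be found in the camera images.
- hob: table-top gas hob, a fixed stainless casing 270 (x) x 420 (y) x 45 mm; origin at the centre of its underside, z up, x from its front (knob) edge to its back (burner) edge. On its panel: burners at x +35, y +-105 mm and valves at x -90, y +-50 mm. One burner (either) already has its cap, one valve (either) its knob, fixed there; they show what the others shall look like
- cap: loose burner cap: dark round metal disc 60 mm across, 10 mm thick, its top domed by 2 mm more; under it a concentric spigot 40 mm across, 8 mm long, with a bevelled lower edge. It lies spigot down. Origin at the centre of the spigot's underside, z up: the disc's straight rim is 8 to 18 mm above it. 105 to 195 g
- cap_shoulder (a point): on the cap's axis, in the plane of the disc's underside, 8 mm above the cap's origin
- burner_seat (a point): centre of the top face, 26 mm above the hob's panel, of the burner that has no cap: a round aluminium head 59 mm across with an open bore 42 mm across and 10 mm deep. The cap's spigot goes into the bore and its disc lies flat on this face: cap_shoulder meets burner_seat. A spark electrode 17 mm tall, 5 mm thick, stands on the panel 38 mm in front of the burner's axis
- knob: loose black knob, lying upright: round skirt 42 mm across, 16 mm high; on it a finger ridge 12 mm wide along the knob's x axis, 16 to 34 mm above the origin, its parallel sides from x -16 to +13 mm. One end tapers to a nose with a white line: the pointer, +x. Origin at the centre of the underside, z up. 35 to 70 g
- knob_bore (a point): closed end of the D-shaped bore in the knob's underside, on the knob's axis 13.5 mm above the underside. The bore is 12.6 mm across; its flat is on the pointer (+x) side, 2.25 mm from the axis
- knob_pointer (a point): tip of the pointer on top of the knob, 22.5 mm from its axis along +x, 34 mm above its underside
- spindle_tip (a point): upper end of the bare spindle, an upright steel D-shaft 12 mm across, 20.5 mm above the panel, its top edge bevelled. It does not turn. z up; x is where its flat faces: the hob's +x; flat 2 mm from the axis. A fitted knob points to the hob's back edge. Knob home: knob_bore meets this point, its underside 7 mm above the panel (2 mm when pressed in)
- spindle (a joint): how far the bare spindle is pressed in (m): 0 out, at rest; 0.005 fully in, at its stop. A spring pushes it out, with 4 N at rest and 9 N fully in
- round_tin: small closed round tin with a green top, 67 mm across, 24 mm high, lying among the parts; leave it. Origin at the centre of its underside
- pan_support: cast-iron pan support 190 mm square, 33 mm high, lying at the left of the worktop; leave it. Origin at the centre of its underside
There are look-alikes about, which are no part of the job. What is shaped like the knob but blue is not meant. Leave any yellow look-alike of the cap alone.

How it is judged:
By the outcome, as a careful person would: the job done as asked, in the order asked, and still so for the second after the job is handed in, while the arm keeps its last pose, push and grip.
It also fails if it takes over 59 s, if anything falls off the work surface, if the arm or the gripper's body presses on something with over 40 N, if the wrist force passes 120 N, or if a joint passes its speed limit or range.

### The arm

A 6-joint arm with a two-finger parallel gripper is mounted at the origin on a cart in front of the work surface, level with it; the furniture and walls round the work are solid. World frame = base frame: x ahead of the robot, y to its left, z up, the work surface at z = 0. Lengths are in m, angles in rad, forces in N, time in s.
With the tool pointing down it reaches from about 0.25 to 0.8 m from the base axis. Payload 8.5 kg.
Tool frame: the origin (TCP) lies at the very end of the fingers, on their centre line; the grasp point (between the pads) lies pinch_z behind it (pinch_z is the distance from the TCP to the grasp point, in m); z points along the fingers, y is the line along which they close (so a half turn about z gives the same grasp; the last joint's range is limited). The gripper opens to 85 mm and grips with 20 to 120 N. Pads are 22 mm wide; open, the fingers measure 114 mm over their backs; the gripper's body (76 mm by 85 mm) begins 54 mm behind the grasp point. The pads swing forward as they close: fully open they stand 13 mm farther back than shut.
Start: joints at [-1.341, 0.238, -0.013, 1.319, 0, 1.571], TCP at [0.12, -0.511, 0.231] pointing down, gripper open.
Joint ranges: [-2.66, 2.66], [-1.03, 1.9], [-1.14, 1.46], [-1.82, 2.27], [-1.45, 1.34], [-3.14, 3.14]. Speed limits (rad/s): [2.22, 2.22, 2.79, 3.14, 3.14, 3.14].

### API

Orientations are given as a unit quaternion [x, y, z, w].
In Python, from plant import * gives the robot as it stands.
- The arm moves only by the tool step_arm, never from a script. Its argument "motion" is a list of rows, each an object with "jaw": the opening, from -1 (shut) to 1 (fully open), so that 0 is half open; "translation": the shift along the tool's x, y, z in units of 30 mm (1.0 is 30 mm), a list of three; "angular": the turn, a rotation vector about the tool's x, y, z in units of 6 degrees (1.0 is 6 degrees), a list of three. A call has exactly 10 rows; each row shifts and turns the commanded pose from where the row before left it, along the tool's axes as they then stand; what a row does not reach is not made up. A row lasts 1/12 s, in which the tool goes at most 41.7 mm and 7.16 degrees, less where a joint would pass 70% of its speed; a pose out of reach is approached as far as the arm can. A call is refused whole if a number of a shift passes 1 or a number of a turn 1, either way. A call with a gripper value outside its range is refused whole. The fingers move at their own pace and stop on an object; "force" is the grip in N (left out, the last holds). Time passes only in rows, so rows that do not move let the fingers close, or fill a call up. It gives the time, the measured TCP pose, the force, the opening and the grip force at its end, in the units of the state.
- get_state(): the state, without advancing time (a new reading comes with each control period).
- snapshot(name): name is "side" or "top" or "wrist"; returns a dict with "image" (400x640x3 uint8, red, green, blue), "camera_matrix" (3x3 intrinsics, pixels), "rvec" (rotation vector, rad) and "tvec" (3), from world to camera coordinates, as OpenCV has them; the wrist camera has in their place "mount" (4x4, takes a point from camera to tool coordinates, whose origin is the TCP and whose axes are the flange's). Camera axes: x right, y down, z forward; pixel columns grow to the right and rows downward; lengths in m; the calibration is good to about 2 mm. A picture is of the moment at which its call begins: read the wrist's pose just before it. There is no depth.
- close_job(): hands the job in; it is judged then, once.
The state is a dict: "time_s": time; "joint_positions": joint angles; "dq": joint speeds; "joint_efforts": joint torques, N m; "tool_pos": TCP position; "tcp_rot": TCP orientation; "wrist_force": force on the tool from outside, world axes, zero at the start; "moment": the same for the moment, N m; "grip_width": finger opening in m; "grip_force": force on a finger pad.
Only numpy, scipy, OpenCV 4.12 (cv2) and the standard library are available. Lean on these libraries where they do the work, as an engineer would, in place of code of your own. Each camera call takes 0.05 s, during which the arm holds its last target. There are 200 camera calls.

## Working session

There is one attempt and no reset: what is moved stays moved. The work goes in short steps, Python scripts to look and compute and a tool call to move; the robot and the scene stay as the last step left them, time stands still between calls to the robot, and variables do not carry over. Pictures are saved under pics/ and viewed, at most 10 in all, crops included, and the job is handed in when it is done.

Besides the shell and the picture viewer there is one more tool, called after "Emit:" by a JSON object that holds its "name" and its "arguments". step_arm: Moves the arm, as the interface text tells. Its arguments: {"type":"object","properties":{"motion":{"type":"array"},"force":{"type":"number"}},"required":["motion"]}

```bash
mkdir -p pics; ls; python3 - <<'E'
from plant import *
import cv2,pickle,numpy as np
s=get_state();print(s)
d={}
for n in("top","side"):
    c=snapshot(n);d[n]=c;cv2.imwrite(f"pics/{n}0.png",c["image"][...,::-1]);print(n,c["camera_matrix"],c["rvec"],c["tvec"])
pickle.dump(d,open("d0.pkl","wb"))
E
```

```text
pics
{'time_s': 0.0, 'joint_positions': array([-1.34096796e+00,  2.38786495e-01, -1.42627157e-02,  1.31917032e+00,
        6.76304602e-06,  1.57079515e+00]), 'dq': array([-0.00070886, -0.00067152, -0.00063013, -0.00199635,  0.00047944,
       -0.00018627]), 'joint_efforts': array([-2.50120378e-03, -5.38784623e+01,  3.46442771e+01,  1.81053998e-02,
       -1.12134626e-04, -5.32771821e-06]), 'tool_pos': array([ 0.11950978, -0.5107987 ,  0.23067132]), 'tcp_rot': array([ 9.93404309e-01,  1.14661990e-01, -7.82337264e-05, -7.07296966e-04]), 'wrist_force': array([-0.12891058,  0.24743285,  0.53640387]), 'moment': array([0.01345133, 0.01352119, 0.00080373]), 'grip_force': 0.0, 'grip_width': 0.08546609989963737}
top [[400.04355414   0.         319.25560399]
 [  0.         400.04355414 203.24717899]
 [  0.           0.           1.        ]] [ 2.13747065 -2.03762856  0.26338427] [0.1937638  0.53880837 1.07571271]
side [[393.84007508   0.         326.82288095]
 [  0.         393.84007508 195.55378209]
 [  0.           0.           1.        ]] [ 0.45867185 -2.66252798  1.24119577] [0.54897447 0.03830308 1.21906639]
```

View pics/top0.png

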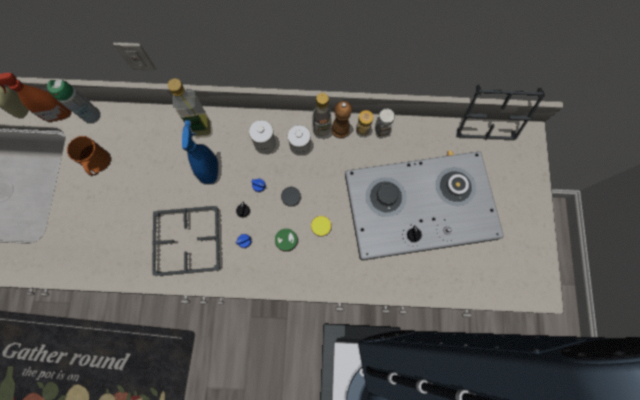

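View pics/side0.png

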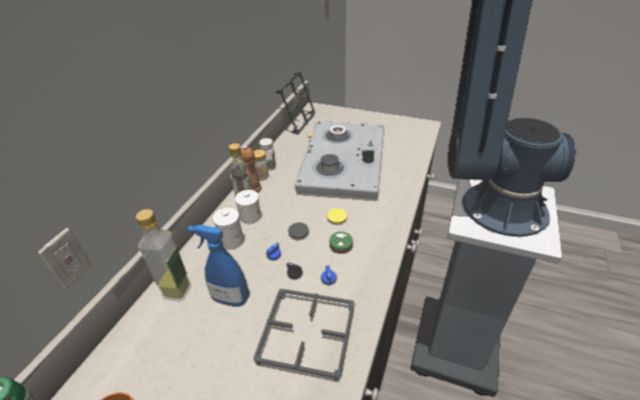

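The top view shows:
- **Black knob:** (243,209). Blue look-alikes are at (259,185) and (244,241).
- **Dark cap:** (291,196). The yellow look-alike is at (321,226) and the green tin at (286,239).
- **Hob:** the left burner at (386,196) is capped. The bare burner is at (458,184), the fitted knob at (414,233) and the bare spindle at (447,230).

I choose the dark disc and the black knob. Next I'll check them in a close crop and measure.

```bash
cat > h.py <<'E'
import cv2,numpy as np
from scipy.spatial.transform import Rotation as R
def cast(c,uv,z):
    K,Rm=c["camera_matrix"],cv2.Rodrigues(np.array(c["rvec"],float))[0];t=np.array(c["tvec"],float).reshape(3)
    o=-Rm.T@t;d=Rm.T@np.linalg.inv(K)@np.array([uv[0],uv[1],1.])
    return o+d*(z-o[2])/d[2]
def wcam(c,s):
    "add rvec/tvec to a wrist shot from the state"
    T=np.eye(4);T[:3,:3]=R.from_quat(s["tcp_rot"]).as_matrix();T[:3,3]=s["tool_pos"]
    M=np.linalg.inv(T@np.array(c["mount"]))
    c["rvec"]=cv2.Rodrigues(M[:3,:3])[0];c["tvec"]=M[:3,3];return c
def blob(m,box):
    u0,v0,u1,v1=box;k=np.zeros(m.shape,np.uint8);k[v0:v1,u0:u1]=m[v0:v1,u0:u1]
    cs=cv2.findContours(k,0,2)[0];return max(cs,key=cv2.contourArea)
def cen(c):
    m=cv2.moments(c);return np.array([m["m10"],m["m01"]])/m["m00"]
E
python3 - <<'E'
from h import *
import pickle
d=pickle.load(open("d0.pkl","rb"));c=d["top"];im=c["image"];g=cv2.cvtColor(im,cv2.COLOR_RGB2GRAY)
m=(g<100).astype(np.uint8)
b=blob(m,(275,182,308,212));print("cap",cen(b),cv2.minEnclosingCircle(b),cast(c,cen(b),.016))
b=blob(m,(228,196,256,222));print("knob",cen(b),cv2.boundingRect(b),cast(c,cen(b),.015))
for n,uv,z in(("burner",(458,184),.071),("capped",(386,196),.08),("spindle",(447,230),.0655),("tin",(286,239),.024),("yel",(321,226),.018)):print(n,cast(c,uv,z))
cor=[cast(c,p,.045)for p in((346,170),(484,152),(500,238),(361,257))];print(np.round(cor,3))
a=im[160:260,225:345];h=im[140:265,340:510]
cv2.imwrite("pics/crop.png",np.vstack([cv2.resize(a,(504,420))[:240,:],]) [...,::-1])
A=cv2.resize(im[165:255,225:340],None,fx=3,fy=3,interpolation=3);B=cv2.resize(im[145:260,340:505],None,fx=2.8,fy=2.8,interpolation=3)
H=max(A.shape[0],B.shape[0]);P=lambda x:cv2.copyMakeBorder(x,0,H-x.shape[0],0,0,0)
cv2.imwrite("pics/crop.png",cv2.hconcat([P(A),P(B)])[:,:800,::-1])
E
```

```text
cap [290.62234366 196.23072253] ((290.5, 196.5), 9.924817085266113) [0.55958398 0.30645768 0.016     ]
knob [242.625      210.26593137] (236, 202, 14, 16) [0.50969288 0.44628948 0.015     ]
burner [ 0.60479918 -0.1784507   0.071     ]
capped [0.55610625 0.0308623  0.08      ]
spindle [ 0.46911853 -0.14406166  0.0655    ]
tin [0.42837511 0.31087031 0.024     ]
yel [0.47277841 0.21121058 0.018     ]
[[ 0.641  0.145  0.045]
 [ 0.718 -0.27   0.045]
 [ 0.457 -0.302  0.045]
 [ 0.384  0.095  0.045]]
```

View pics/crop.png

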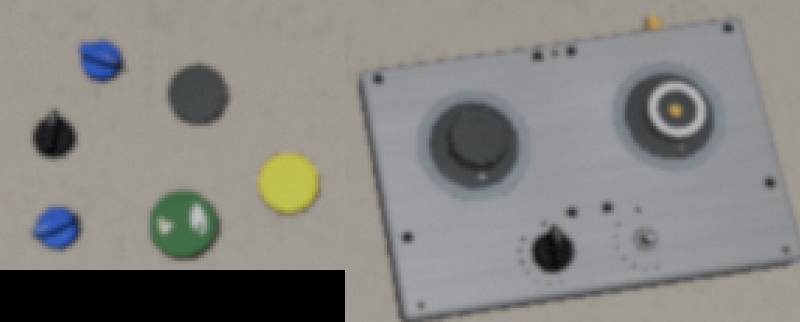

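The close crop confirms it. The dark round disc (crop 198,95) is the cap. The black knob (54,135) has its pointer towards image-up, roughly world +x. The bare burner ring is at (677,110) and the bare D-spindle at (646,238). The hob is yawed about 11 to 13°. I'll drive towards the cap.

```bash
python3 - <<'E'
import plant
print([n for n in dir(plant) if n[0]!='_'], getattr(plant,'pinch_z',None))
from h import *
s=plant.get_state();print(R.from_quat(s["tcp_rot"]).inv().apply(np.array([.54,.30,.231])-s["tool_pos"])/.03)
E
```

```text
['PlanningError', 'close_job', 'get_state', 'pinch_z', 'snapshot'] 0.0187
[ 1.98042961e+01 -2.31250840e+01  2.13756294e-02]
```

Emit:
{"name": "step_arm", "arguments": {"motion": [{"jaw": 1, "translation": [0.8, -0.9, 0], "angular": [0, 0, 0]}, {"jaw": 1, "translation": [0.86, -1, 0], "angular": [0, 0, 0]}, {"jaw": 1, "translation": [0.86, -1, 0], "angular": [0, 0, 0]}, {"jaw": 1, "translation": [0.86, -1, 0], "angular": [0, 0, 0]}, {"jaw": 1, "translation": [0.86, -1, 0], "angular": [0, 0, 0]}, {"jaw": 1, "translation": [0.86, -1, 0], "angular": [0, 0, 0]}, {"jaw": 1, "translation": [0.86, -1, 0], "angular": [0, 0, 0]}, {"jaw": 1, "translation": [0.86, -1, 0], "angular": [0, 0, 0]}, {"jaw": 1, "translation": [0.86, -1, 0], "angular": [0, 0, 0]}, {"jaw": 1, "translation": [0.86, -1, 0], "angular": [0, 0, 0]}], "force": 30}}

```text
time_s: 0.93
tool_pos: [0.3015, -0.1618, 0.2313]
tcp_rot: [0.993, 0.114, 0.0, 0.0]
wrist_force: [0.7, 1.0, -0.1]
grip_width: 0.0855
grip_force: 0.0
```

Emit:
{"name": "step_arm", "arguments": {"motion": [{"jaw": 1, "translation": [0.86, -1, 0], "angular": [0, 0, 0]}, {"jaw": 1, "translation": [0.86, -1, 0], "angular": [0, 0, 0]}, {"jaw": 1, "translation": [0.86, -1, 0], "angular": [0, 0, 0]}, {"jaw": 1, "translation": [0.86, -1, 0], "angular": [0, 0, 0]}, {"jaw": 1, "translation": [0.86, -1, 0], "angular": [0, 0, 0]}, {"jaw": 1, "translation": [0.86, -1, 0], "angular": [0, 0, 0]}, {"jaw": 1, "translation": [0.86, -1, 0], "angular": [0, 0, 0]}, {"jaw": 1, "translation": [0.86, -1, 0], "angular": [0, 0, 0]}, {"jaw": 1, "translation": [0.8, -0.9, 0], "angular": [0, 0, 0]}, {"jaw": 1, "translation": [0.5, -0.6, 0], "angular": [0, 0, 0]}]}}

```text
time_s: 1.77
tool_pos: [0.4835, 0.1437, 0.2311]
tcp_rot: [0.99, 0.137, -0.002, -0.012]
wrist_force: [0.1, -0.5, 0.3]
grip_width: 0.0854
grip_force: 0.0
```

```bash
cat > w.py <<'E'
import sys
from plant import *
from h import *
import pickle
n=sys.argv[1]
s=get_state();c=snapshot("wrist");c=wcam(c,s);pickle.dump((c,s),open(n+".pkl","wb"))
cv2.imwrite(f"pics/{n}.png",c["image"][...,::-1])
print(s["time_s"],s["tool_pos"],s["tcp_rot"],np.array(c["mount"]).round(4).tolist())
E
python3 w.py w1
```

```text
1.7667 [0.48350048 0.14374389 0.23114624] [ 0.99049874  0.13694209 -0.00187685 -0.01247348] [[0.0009, -0.9499, -0.3125, 0.0808], [1.0, 0.0011, -0.0003, -0.0007], [0.0006, -0.3125, 0.9499, -0.1436], [0.0, 0.0, 0.0, 1.0]]
```

View pics/w1.png

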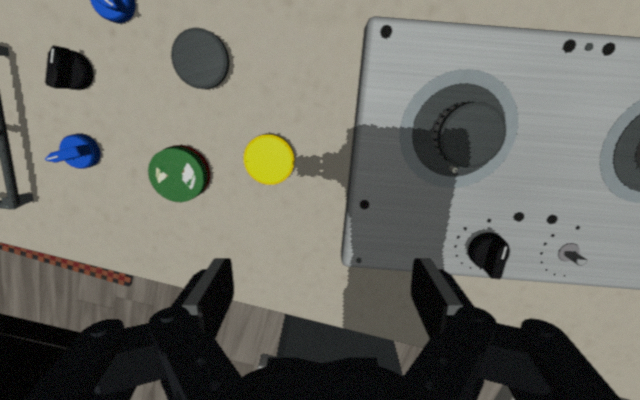

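The wrist view shows the cap at (200,58), the yellow look-alike at (269,159), the tin at (178,174), the black knob at (69,69) and the bare spindle at (570,253). I'll measure from this view.

```bash
python3 - <<'E'
from h import *
import pickle
c,s=pickle.load(open("w1.pkl","rb"));g=cv2.cvtColor(c["image"],cv2.COLOR_RGB2GRAY)
m=(g<95).astype(np.uint8)
b=blob(m,(165,20,236,95));e=cv2.fitEllipse(b);print("cap",cen(b),e,cast(c,e[0],.015))
print(cast(c,cen(b),.015))
b=blob((g<50).astype(np.uint8),(40,40,100,95));print("knob",cen(b),cast(c,cen(b),.015))
print("spin",cast(c,(570,253),.0655), "capped c", )
t=cast(c,e[0],.015);Rr=R.from_quat(s["tcp_rot"]);print(Rr.inv().apply(t-s["tool_pos"])/.03, np.degrees(Rr.inv().as_rotvec()))
print(Rr.as_matrix())
E
```

```text
cap [201.46350559  58.4633872 ] ((201.43560791015625, 58.58304214477539), (55.25977325439453, 65.11552429199219), 134.7879638671875) [0.56239031 0.30706521 0.015     ]
[0.56251547 0.30705421 0.015     ]
knob [69.26503392 70.05622628] [0.51152023 0.44611482 0.015     ]
spin [ 0.47859415 -0.13317704  0.0655    ] capped c
[ 4.01031361 -4.34317211  7.31554462] [176.88772305  24.45573506  -0.33517719]
[[ 9.62486682e-01  2.71235116e-01 -7.13433329e-03]
 [ 2.71328760e-01 -9.62182552e-01  2.41958889e-02]
 [-3.01756263e-04 -2.52239707e-02 -9.99681779e-01]]
```

Emit:
{"name": "step_arm", "arguments": {"motion": [{"jaw": 1, "translation": [0.6, -0.7, 0.6], "angular": [0, 0, 0]}, {"jaw": 1, "translation": [0.7, -0.8, 0.7], "angular": [0, 0, 0]}, {"jaw": 1, "translation": [0.7, -0.8, 0.7], "angular": [0, 0, 0]}, {"jaw": 1, "translation": [0.7, -0.8, 0.7], "angular": [0, 0, 0]}, {"jaw": 1, "translation": [0.7, -0.7, 0.7], "angular": [0, 0, 0]}, {"jaw": 1, "translation": [0.5, -0.5, 0.5], "angular": [0, 0, 0]}, {"jaw": 1, "translation": [0, 0, 0], "angular": [0, 0, 0]}, {"jaw": 1, "translation": [0, 0, 0], "angular": [0, 0, 0]}, {"jaw": 1, "translation": [0, 0, 0], "angular": [0, 0, 0]}, {"jaw": 1, "translation": [0, 0, 0], "angular": [0, 0, 0]}]}}

```text
time_s: 2.65
tool_pos: [0.5718, 0.2456, 0.1218]
tcp_rot: [0.982, 0.184, -0.007, -0.037]
wrist_force: [-0.2, 0.2, -0.8]
grip_width: 0.0856
grip_force: 0.0
```

```bash
python3 w.py w2; cat >> h.py <<'E'
def rel(s,t):
    "units of move (tool axes) to point t, and tilt/yaw in tool row units to stand upright"
    Rr=R.from_quat(s["tcp_rot"]);x=Rr.as_matrix()[:,0];yaw=np.arctan2(x[1],x[0])
    want=R.from_euler("z",yaw)*R.from_euler("x",np.pi)
    print("move",(Rr.inv().apply(np.array(t)-s["tool_pos"])/.03).round(3),"upright turn",(np.degrees((Rr.inv()*want).as_rotvec())/6).round(3),"yaw",np.degrees(yaw).round(2))
E
python3 - <<'E'
from h import *
import pickle
c,s=pickle.load(open("w2.pkl","rb"));g=cv2.cvtColor(c["image"],cv2.COLOR_RGB2GRAY)
b=blob((g<95).astype(np.uint8),(200,80,440,300));e=cv2.fitEllipse(b);print(cen(b),e,cast(c,e[0],.0165),cast(c,(e[0][0]+e[1][1]/2,e[0][1]),.0165))
rel(s,cast(c,e[0],.0165))
E
```

```text
2.65 [0.5717938  0.24563486 0.12183595] [ 0.98225393  0.18380319 -0.00675372 -0.03671513] [[0.0009, -0.9499, -0.3125, 0.0809], [1.0, 0.0011, -0.0003, -0.0007], [0.0006, -0.3125, 0.9499, -0.1436], [0.0, 0.0, 0.0, 1.0]]
[361.62926458 206.83375097] ((368.2326965332031, 203.41891479492188), (137.68362426757812, 255.85508728027344), 101.83203125) [0.57938067 0.2160607  0.0165    ] [0.61925374 0.12088188 0.0165    ]
move [-0.121  1.27   3.426] upright turn [-0.713 -0.002  0.   ] yaw 21.2
```

```bash
python3 - <<'E'
from plant import *
from h import *
s=get_state();print(s["joint_positions"].round(3),s["dq"].round(3));rel(s,[.562,.307,.1])
E
```

```text
[0.369 0.454 0.024 1.14  0.075 3.141] [ 0.001 -0.002  0.    -0.005  0.002  0.   ]
move [ 0.43  -1.966  0.884] upright turn [-0.713 -0.007  0.   ] yaw 21.19
```

Joint 6 is at its limit because the fixed yaw drove it there. I'll turn the tool the other way to a yaw of about 70° and fix the tilt.

Emit:
{"name": "step_arm", "arguments": {"motion": [{"jaw": 1, "translation": [0, 0, 0], "angular": [-0.71, 0, -0.3]}, {"jaw": 1, "translation": [0.2, -0.9, 0.3], "angular": [0, 0, 0]}, {"jaw": 1, "translation": [0.2, -1, 0.4], "angular": [0, 0, 0]}, {"jaw": 1, "translation": [0, 0, 0], "angular": [0, 0, -1]}, {"jaw": 1, "translation": [0, 0, 0], "angular": [0, 0, -1]}, {"jaw": 1, "translation": [0, 0, 0], "angular": [0, 0, -1]}, {"jaw": 1, "translation": [0, 0, 0], "angular": [0, 0, -1]}, {"jaw": 1, "translation": [0, 0, 0], "angular": [0, 0, -1]}, {"jaw": 1, "translation": [0, 0, 0], "angular": [0, 0, -1]}, {"jaw": 1, "translation": [0, 0, 0], "angular": [0, 0, -1]}]}}

```text
time_s: 3.53
tool_pos: [0.57, 0.2818, 0.0991]
tcp_rot: [0.829, 0.559, 0.002, -0.012]
wrist_force: [-0.6, 0.1, -0.1]
grip_width: 0.0854
grip_force: 0.0
```

```bash
python3 w.py w3; cat > capm.py <<'E'
import sys
from h import *
import pickle
c,s=pickle.load(open(sys.argv[1]+".pkl","rb"));g=cv2.cvtColor(c["image"],cv2.COLOR_RGB2GRAY)
b=blob((g<95).astype(np.uint8),(200,80,440,300));b=cv2.convexHull(b);e=cv2.fitEllipse(b);p=cast(c,e[0],.017);print(cen(b),e,p)
q=np.array([cast(c,x[0],.017)[:2] for x in b],np.float32);print(cv2.minEnclosingCircle(q),cv2.fitEllipse(q))
rel(s,p);print(s["joint_positions"].round(3))
E
python3 capm.py w3
```

```text
3.5333 [0.57000908 0.28177289 0.09914666] [ 0.82902194  0.55908536  0.00162928 -0.01198028] [[0.0009, -0.95, -0.3122, 0.0812], [1.0, 0.0009, 0.0003, -0.0001], [-0.0, -0.3122, 0.95, -0.1436], [0.0, 0.0, 0.0, 1.0]]
[322.91284453 236.24356146] ((320.47125244140625, 275.3047180175781), (242.69461059570312, 267.36700439453125), 4.3941650390625) [0.5459313  0.22928744 0.017     ]
((0.545995831489563, 0.23489998281002045), 0.10581742972135544) ((0.5374406576156616, 0.21162229776382446), (0.20355446636676788, 0.2593008577823639), 154.0401611328125)
move [-1.967 -0.039  2.708] upright turn [-0.172 -0.154  0.001] yaw 67.98
[0.447 0.492 0.028 1.107 0.024 2.402]
```

View pics/w3.png

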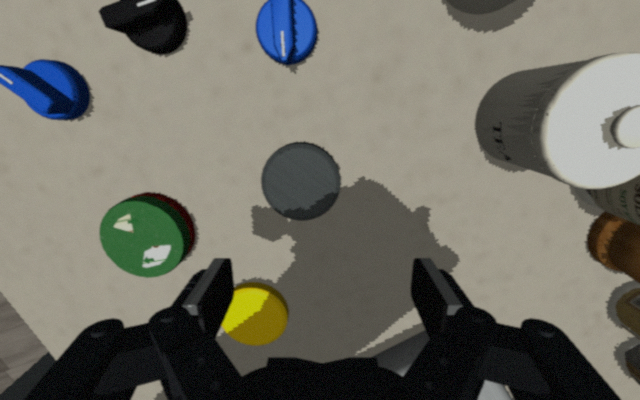

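The cap is in view at (301,180), about 78 px across. The gripper's brownish shadow adjoins it, so I'll separate the two by hue.

```bash
cat > capm.py <<'E'
import sys
from h import *
import pickle
c,s=pickle.load(open(sys.argv[1]+".pkl","rb"));im=c["image"].astype(int);g=im.mean(2)
m=((g<100)&(im[...,2]>=im[...,0]-1)).astype(np.uint8)
m=cv2.morphologyEx(m,cv2.MORPH_OPEN,np.ones((5,5)));m=cv2.morphologyEx(m,cv2.MORPH_CLOSE,np.ones((9,9)))
b=cv2.convexHull(blob(m,(200,80,440,255)));e=cv2.fitEllipse(b)
q=np.array([cast(c,x[0],.017)[:2] for x in b],np.float32);(x,y),r=cv2.minEnclosingCircle(q);print(e,"world",x,y,r,cv2.fitEllipse(q))
rel(s,[x,y,.017])
E
python3 capm.py w3
```

```text
((300.62957763671875, 180.68743896484375), (75.81465911865234, 77.34585571289062), 102.85851287841797) world 0.5615307092666626 0.3088269829750061 0.030018318444490433 ((0.561834454536438, 0.3086913526058197), (0.058113060891628265, 0.059165626764297485), 126.76948547363281)
move [ 0.686 -0.55   2.76 ] upright turn [-0.172 -0.154  0.001] yaw 67.98
```

```bash
python3 - <<'E'
from h import *
import pickle
c,s=pickle.load(open("w3.pkl","rb"));K=c["camera_matrix"];print(K[0],K[1])
M=np.linalg.inv(np.array(c["mount"]))
for x in(.011,0):
  for z in(-.02,-.013,-.006,0,.006):
    p=(M@[x,.0427,z,1])[:3];q=K@p/p[2];print(x,z,q[:2].round(1))
E
```

```text
[310.0037547    0.         321.93878548] [  0.        310.0037547 199.4205989]
0.011 -0.02 [417. 262.]
0.011 -0.013 [412.6 254.6]
0.011 -0.006 [408.7 247.7]
0.011 0 [405.6 242.3]
0.011 0.006 [402.7 237.3]
0 -0.02 [414.7 283.2]
0 -0.013 [410.5 275. ]
0 -0.006 [406.8 267.4]
0 0 [403.8 261.4]
0 0.006 [401.  255.8]
```

Emit:
{"name": "step_arm", "arguments": {"motion": [{"jaw": 1, "translation": [0, 0, 0], "angular": [-0.17, -0.15, 0]}, {"jaw": 1, "translation": [0.34, -0.27, 0.3], "angular": [0, 0, 0]}, {"jaw": 1, "translation": [0.34, -0.28, 0.3], "angular": [0, 0, 0]}, {"jaw": 1, "translation": [0, 0, 0.5], "angular": [0, 0, 0]}, {"jaw": 1, "translation": [0, 0, 0.6], "angular": [0, 0, 0]}, {"jaw": 1, "translation": [0, 0, 0.6], "angular": [0, 0, 0]}, {"jaw": 1, "translation": [0, 0, 0.5], "angular": [0, 0, 0]}, {"jaw": 1, "translation": [0, 0, 0.4], "angular": [0, 0, 0]}, {"jaw": 1, "translation": [0, 0, 0], "angular": [0, 0, 0]}, {"jaw": 1, "translation": [0, 0, 0], "angular": [0, 0, 0]}]}}

```text
time_s: 4.42
tool_pos: [0.562, 0.3061, 0.0028]
tcp_rot: [0.831, 0.556, -0.001, 0.001]
wrist_force: [0.3, 0.3, 0.7]
grip_width: 0.0855
grip_force: 0.0
```

Emit:
{"name": "step_arm", "arguments": {"motion": [{"jaw": 0.3, "translation": [0, 0, 0], "angular": [0, 0, 0]}, {"jaw": 0.3, "translation": [0, 0, 0], "angular": [0, 0, 0]}, {"jaw": 0.3, "translation": [0, 0, 0], "angular": [0, 0, 0]}, {"jaw": 0.3, "translation": [0, 0, 0], "angular": [0, 0, 0]}, {"jaw": 0.3, "translation": [0, 0, 0], "angular": [0, 0, 0]}, {"jaw": 0.3, "translation": [0, 0, 0], "angular": [0, 0, 0]}, {"jaw": 0.3, "translation": [0, 0, 0], "angular": [0, 0, 0]}, {"jaw": 0.3, "translation": [0, 0, 0], "angular": [0, 0, 0]}, {"jaw": 0.3, "translation": [0, 0, 0], "angular": [0, 0, 0]}, {"jaw": 0.3, "translation": [0, 0, 0], "angular": [0, 0, 0]}], "force": 30}}

```text
time_s: 5.25
tool_pos: [0.5637, 0.3059, 0.0054]
tcp_rot: [0.831, 0.557, 0.001, 0.001]
wrist_force: [-1.9, 2.6, 5.4]
grip_width: 0.0577
grip_force: 32.2
```

```bash
python3 w.py w4; python3 - <<'E'
import cv2
i=cv2.imread("pics/w4.png")[190:400,170:480];cv2.imwrite("pics/w4c.png",cv2.resize(i,None,fx=2.5,fy=2.5,interpolation=2))
E
```

```text
5.25 [0.56368371 0.30591634 0.00536874] [0.8308232  0.55653433 0.0011553  0.00100697] [[0.0009, -0.95, -0.3122, 0.0812], [1.0, 0.0008, 0.0003, -0.0001], [-0.0, -0.3122, 0.95, -0.1436], [0.0, 0.0, 0.0, 1.0]]
```

View pics/w4c.png

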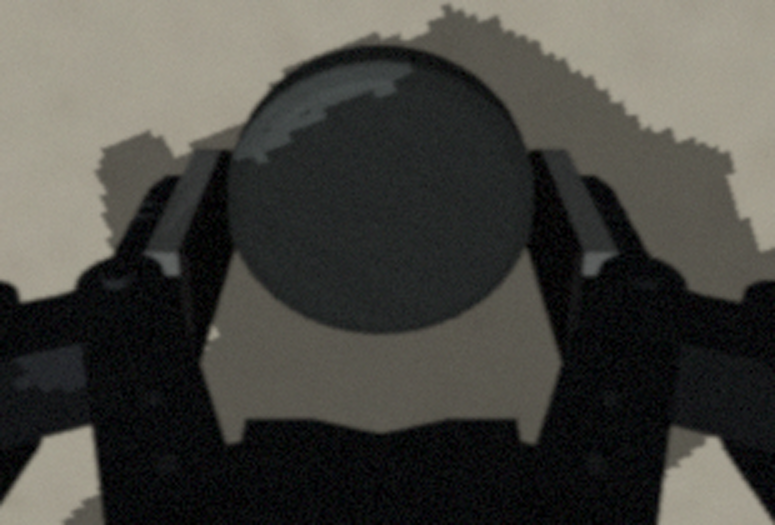

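The wrist view shows the cap squarely between the pads, in contact at crop (230,200) and (530,200), with the tips below the disc's top. The grip is good. I'll lift and carry it over to the bare burner.

Emit:
{"name": "step_arm", "arguments": {"motion": [{"jaw": 0.3, "translation": [0, 0, -0.5], "angular": [0, 0, 0]}, {"jaw": 0.3, "translation": [0, 0, -0.9], "angular": [0, 0, 0]}, {"jaw": 0.3, "translation": [0, 0, -1], "angular": [0, 0, 0]}, {"jaw": 0.3, "translation": [0, 0, -1], "angular": [0, 0, 0]}, {"jaw": 0.3, "translation": [-0.5, 0.26, -1], "angular": [0, 0, 0]}, {"jaw": 0.3, "translation": [-0.8, 0.42, -0.8], "angular": [0, 0, 0]}, {"jaw": 0.3, "translation": [-1, 0.52, -0.2], "angular": [0, 0, 0]}, {"jaw": 0.3, "translation": [-1, 0.52, 0], "angular": [0, 0, 0]}, {"jaw": 0.3, "translation": [-1, 0.52, 0], "angular": [0, 0, 0]}, {"jaw": 0.3, "translation": [-1, 0.52, 0], "angular": [0, 0, 0]}], "force": 50}}

```text
time_s: 6.13
tool_pos: [0.5791, 0.1254, 0.1671]
tcp_rot: [0.831, 0.557, 0.001, 0.002]
wrist_force: [0.8, 0.6, -1.0]
grip_width: 0.0574
grip_force: 53.7
```

Emit:
{"name": "step_arm", "arguments": {"motion": [{"jaw": 0.3, "translation": [-1, 0.52, 0], "angular": [0, 0, 0]}, {"jaw": 0.3, "translation": [-1, 0.52, 0], "angular": [0, 0, 0]}, {"jaw": 0.3, "translation": [-1, 0.52, 0], "angular": [0, 0, 0]}, {"jaw": 0.3, "translation": [-1, 0.52, 0], "angular": [0, 0, 0]}, {"jaw": 0.3, "translation": [-1, 0.52, 0], "angular": [0, 0, 0]}, {"jaw": 0.3, "translation": [-1, 0.52, 0], "angular": [0, 0, 0]}, {"jaw": 0.3, "translation": [-1, 0.5, 0], "angular": [0, 0, 0]}, {"jaw": 0.3, "translation": [-0.9, 0.5, 0], "angular": [0, 0, 0]}, {"jaw": 0.3, "translation": [-0.5, 0.3, 0], "angular": [0, 0, 0]}, {"jaw": 0.3, "translation": [-0.3, 0.1, 0], "angular": [0, 0, 0]}]}}

```text
time_s: 6.97
tool_pos: [0.6053, -0.1687, 0.1671]
tcp_rot: [0.832, 0.555, 0.0, 0.002]
wrist_force: [-0.8, 0.2, -0.9]
grip_width: 0.0576
grip_force: 53.7
```

Emit:
{"name": "step_arm", "arguments": {"motion": [{"jaw": 0.3, "translation": [0, 0, 0], "angular": [0, 0, 0]}, {"jaw": 0.3, "translation": [0, 0, 0], "angular": [0, 0, 0]}, {"jaw": 0.3, "translation": [0, 0, 0], "angular": [0, 0, 0]}, {"jaw": 0.3, "translation": [0, 0, 0], "angular": [0, 0, 0]}, {"jaw": 0.3, "translation": [0, 0, 0], "angular": [0, 0, 0]}, {"jaw": 0.3, "translation": [0, 0, 0], "angular": [0, 0, 0]}, {"jaw": 0.3, "translation": [0, 0, 0], "angular": [0, 0, 0]}, {"jaw": 0.3, "translation": [0, 0, 0], "angular": [0, 0, 0]}, {"jaw": 0.3, "translation": [0, 0, 0], "angular": [0, 0, 0]}, {"jaw": 0.3, "translation": [0, 0, 0], "angular": [0, 0, 0]}]}}

```text
time_s: 7.8
tool_pos: [0.6051, -0.1659, 0.1672]
tcp_rot: [0.831, 0.557, 0.0, 0.001]
wrist_force: [0.4, -0.0, -1.7]
grip_width: 0.0573
grip_force: 53.7
```

```bash
python3 w.py w5
```

```text
7.8 [ 0.60510004 -0.16590349  0.16720038] [8.30817634e-01 5.56543192e-01 1.29033096e-04 1.31069404e-03] [[0.0009, -0.95, -0.3122, 0.0812], [1.0, 0.0008, 0.0003, -0.0001], [-0.0001, -0.3122, 0.95, -0.1436], [0.0, 0.0, 0.0, 1.0]]
```

View pics/w5.png

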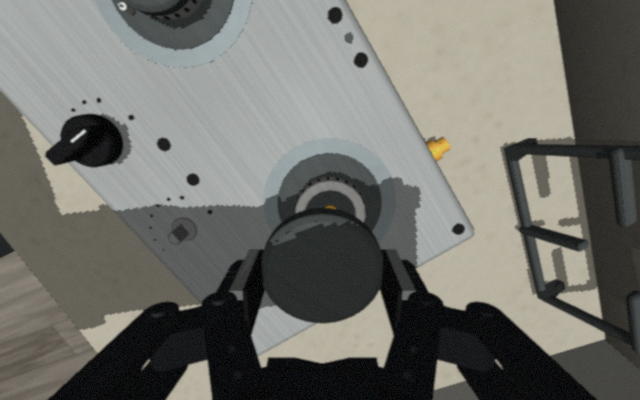

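The wrist view shows the held cap at (323,265) hiding the near half of the burner's light ring at (331,200). The bare spindle is at (181,231) and the fitted knob at (92,140). I'll back off along tool −x to see the whole ring.

Emit:
{"name": "step_arm", "arguments": {"motion": [{"jaw": 0.3, "translation": [-0.6, 0, 0], "angular": [0, 0, 0]}, {"jaw": 0.3, "translation": [-0.8, 0, 0], "angular": [0, 0, 0]}, {"jaw": 0.3, "translation": [-0.6, 0, 0], "angular": [0, 0, 0]}, {"jaw": 0.3, "translation": [0, 0, 0], "angular": [0, 0, 0]}, {"jaw": 0.3, "translation": [0, 0, 0], "angular": [0, 0, 0]}, {"jaw": 0.3, "translation": [0, 0, 0], "angular": [0, 0, 0]}, {"jaw": 0.3, "translation": [0, 0, 0], "angular": [0, 0, 0]}, {"jaw": 0.3, "translation": [0, 0, 0], "angular": [0, 0, 0]}, {"jaw": 0.3, "translation": [0, 0, 0], "angular": [0, 0, 0]}, {"jaw": 0.3, "translation": [0, 0, 0], "angular": [0, 0, 0]}]}}

```text
time_s: 8.68
tool_pos: [0.5825, -0.221, 0.1673]
tcp_rot: [0.831, 0.557, 0.0, 0.001]
wrist_force: [0.4, 0.2, -0.6]
grip_width: 0.0575
grip_force: 53.7
```

```bash
python3 w.py w6; python3 - <<'E'
from h import *
import pickle
c,s=pickle.load(open("w6.pkl","rb"));im=c["image"];g=cv2.cvtColor(im,cv2.COLOR_RGB2GRAY)
K=c["camera_matrix"]
p,_=cv2.projectPoints(np.array([[.605,-.178,.071]]),c["rvec"],c["tvec"],K,None);u,v=p.ravel();print(u,v)
u,v=int(u),int(v)
cv2.imwrite("pics/w6c.png",cv2.resize(im[v-75:v+75,u-100:u+100],None,fx=4,fy=4,interpolation=2)[...,::-1])
E
```

```text
8.6833 [ 0.58248032 -0.22095428  0.16726977] [8.30641013e-01 5.56806754e-01 1.71615925e-04 1.31006426e-03] [[0.0009, -0.95, -0.3122, 0.0812], [1.0, 0.0008, 0.0003, -0.0001], [-0.0001, -0.3122, 0.95, -0.1436], [0.0, 0.0, 0.0, 1.0]]
327.5685007265726 142.51423922337477
```

View pics/w6c.png

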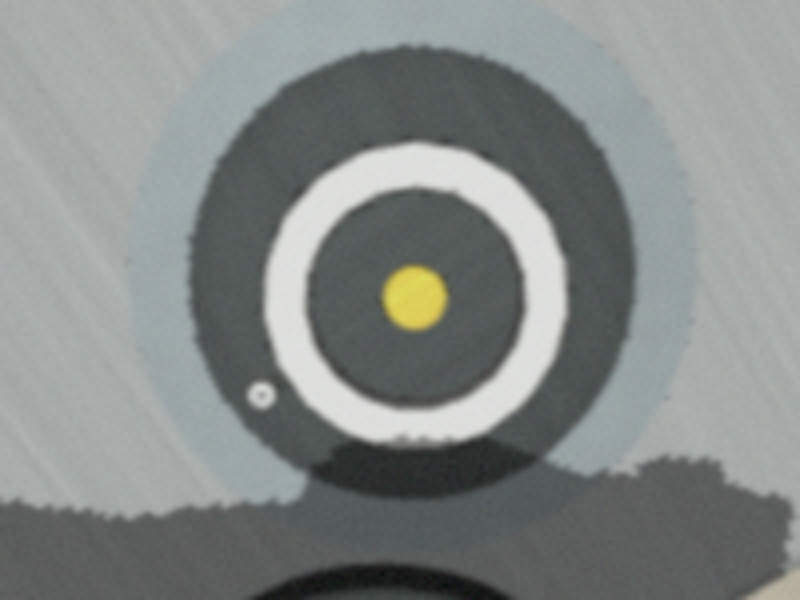

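The crop shows the whole white ring centred near crop (416,295), with the electrode top at (262,395). The held cap's edge comes in at the bottom. Now I'll fit the ring, and the held cap in the tool frame.

```bash
python3 - <<'E'
from h import *
import pickle
c,s=pickle.load(open("w6.pkl","rb"));im=c["image"];g=cv2.cvtColor(im,cv2.COLOR_RGB2GRAY).astype(int)
m=(g>190).astype(np.uint8);k=np.zeros_like(m);k[95:185,260:375]=m[95:185,260:375]
k=cv2.morphologyEx(k,cv2.MORPH_CLOSE,np.ones((3,3)))
cs,h=cv2.findContours(k,cv2.RETR_CCOMP,cv2.CHAIN_APPROX_NONE)
for q in cs:
    if cv2.contourArea(q)>800:
        w=np.array([cast(c,x[0],.071)[:2] for x in q],np.float32);print(len(q),cv2.fitEllipse(q),cv2.fitEllipse(w)[:2],cv2.minEnclosingCircle(w))
# cap held, in tool frame: plane tool z=-.0126
T=np.array(c["mount"]);K=c["camera_matrix"];Tw=R.from_quat(s["tcp_rot"])
hsv=cv2.cvtColor(im,cv2.COLOR_RGB2HSV)
for nm,src in(("w5","w5"),("w6","w6")):
    c2,s2=pickle.load(open(src+".pkl","rb"));i2=c2["image"].astype(int);g2=i2.mean(2)
    m=((g2>28)&(g2<75)&(i2[...,2]>=i2[...,0]+2)).astype(np.uint8)
    m=cv2.morphologyEx(m,cv2.MORPH_OPEN,np.ones((5,5)))
    b=blob(m,(255,200,390,330));e=cv2.fitEllipse(cv2.convexHull(b))
    d=T[:3,:3]@np.linalg.inv(K)@[e[0][0],e[0][1],1];o=T[:3,3];print(nm,e,o+d*(-.0126-o[2])/d[2], cv2.boundingRect(b))
a=cast(c,(327.57-100+262/4,142.5-75+395/4),.062);print("electrode",a)
E
```

```text
209 ((330.4378356933594, 140.2343292236328), (73.01472473144531, 73.67762756347656), 53.6966552734375) ((0.6073035597801208, -0.17817264795303345), (0.05565979331731796, 0.0563594251871109)) ((0.6073510050773621, -0.17843733727931976), 0.02863732911646366)
163 ((330.424072265625, 141.16053771972656), (57.08339309692383, 57.926212310791016), 29.283126831054688) ((0.607173502445221, -0.1784638613462448), (0.043871279805898666, 0.04403618350625038)) ((0.607187807559967, -0.17833790183067322), 0.022562718018889427)Traceback (most recent call last):
  File "<stdin>", line 17, in <module>
cv2.error: OpenCV(4.12.0) /io/opencv/modules/imgproc/src/shapedescr.cpp:361: error: (-201:Incorrect size of input array) There should be at least 5 points to fit the ellipse in function 'fitEllipseNoDirect'
```

```bash
python3 - <<'E'
from h import *
import pickle
c,s=pickle.load(open("w6.pkl","rb"));i=c["image"].astype(int);T=np.array(c["mount"]);K=c["camera_matrix"]
print([(v,i[v,323].tolist()) for v in list(range(200,226,2))+list(range(308,330,2))])
print([(u,i[262,u].tolist()) for u in list(range(250,272,2))+list(range(374,396,2))])
m=((i.mean(2)>33)&(i.mean(2)<80)&(i[...,2]>=i[...,0])).astype(np.uint8)
m=cv2.morphologyEx(m,cv2.MORPH_OPEN,np.ones((5,5)))
n,l,st,ce=cv2.connectedComponentsWithStats(m);k=l[262,323];print(st[k],ce[k])
q=cv2.convexHull(cv2.findContours((l==k).astype(np.uint8),0,1)[0][0]);e=cv2.fitEllipse(q)
def tl(uv,z):
    d=T[:3,:3]@np.linalg.inv(K)@[uv[0],uv[1],1];o=T[:3,3];return o+d*(z-o[2])/d[2]
print(e,tl(e[0],-.0126)); w=np.array([tl(x[0],-.0126)[:2] for x in q],np.float32);print(cv2.fitEllipse(w),cv2.minEnclosingCircle(w))
E
```

```text
[(200, [87, 92, 90]), (202, [89, 95, 96]), (204, [87, 91, 92]), (206, [84, 86, 85]), (208, [41, 46, 42]), (210, [24, 24, 26]), (212, [30, 32, 31]), (214, [49, 52, 50]), (216, [67, 73, 71]), (218, [71, 74, 75]), (220, [69, 75, 74]), (222, [78, 81, 81]), (224, [83, 88, 87]), (308, [35, 38, 40]), (310, [43, 45, 43]), (312, [40, 42, 41]), (314, [39, 44, 39]), (316, [44, 45, 46]), (318, [43, 47, 45]), (320, [39, 42, 43]), (322, [71, 68, 63]), (324, [174, 169, 151]), (326, [187, 180, 163]), (328, [185, 180, 164])]
[(250, [53, 56, 57]), (252, [50, 51, 49]), (254, [29, 32, 33]), (256, [12, 4, 7]), (258, [4, 0, 3]), (260, [15, 11, 17]), (262, [35, 36, 36]), (264, [43, 43, 40]), (266, [38, 43, 41]), (268, [40, 43, 43]), (270, [39, 42, 41]), (374, [43, 46, 44]), (376, [43, 46, 47]), (378, [44, 46, 42]), (380, [43, 45, 42]), (382, [31, 34, 36]), (384, [12, 15, 10]), (386, [15, 17, 18]), (388, [11, 14, 18]), (390, [31, 29, 30]), (392, [55, 58, 57]), (394, [56, 57, 58])]
[ 264  213  118  109 6421] [326.3575767  264.47656128]
((321.755615234375, 266.765380859375), (107.72308349609375, 119.37350463867188), 93.01919555664062) [ 4.18141906e-03 -9.42547498e-05 -1.26000000e-02]
((0.0023726257495582104, -6.821745773777366e-05), (0.05719207227230072, 0.05883895233273506), 78.4505844116211) ((0.002208613557741046, -0.000215687119634822), 0.02959556318819523)
```

Seat centre is (0.6072, −0.1783). The held cap's axis is at tool x +2.2 mm, y 0. I'll move over the seat and stop just above it.

Emit:
{"name": "step_arm", "arguments": {"motion": [{"jaw": 0.3, "translation": [0.55, 0.07, 0.2], "angular": [0, 0, 0]}, {"jaw": 0.3, "translation": [0.6, 0.08, 0.4], "angular": [0, 0, 0]}, {"jaw": 0.3, "translation": [0.41, 0.07, 0.5], "angular": [0, 0, 0]}, {"jaw": 0.3, "translation": [0, 0, 0.6], "angular": [0, 0, 0]}, {"jaw": 0.3, "translation": [0, 0, 0.6], "angular": [0, 0, 0]}, {"jaw": 0.3, "translation": [0, 0, 0.4], "angular": [0, 0, 0]}, {"jaw": 0.3, "translation": [0, 0, 0.2], "angular": [0, 0, 0]}, {"jaw": 0.3, "translation": [0, 0, 0], "angular": [0, 0, 0]}, {"jaw": 0.3, "translation": [0, 0, 0], "angular": [0, 0, 0]}, {"jaw": 0.3, "translation": [0, 0, 0], "angular": [0, 0, 0]}]}}

```text
time_s: 9.57
tool_pos: [0.607, -0.1811, 0.0813]
tcp_rot: [0.831, 0.556, 0.001, 0.002]
wrist_force: [-1.3, 0.6, -0.8]
grip_width: 0.0573
grip_force: 53.7
```

Emit:
{"name": "step_arm", "arguments": {"motion": [{"jaw": 0.3, "translation": [0, 0, 0.06], "angular": [0, 0, 0]}, {"jaw": 0.3, "translation": [0, 0, 0.06], "angular": [0, 0, 0]}, {"jaw": 0.3, "translation": [0, 0, 0.06], "angular": [0, 0, 0]}, {"jaw": 0.3, "translation": [0, 0, 0.06], "angular": [0, 0, 0]}, {"jaw": 0.3, "translation": [0, 0, 0], "angular": [0, 0, 0]}, {"jaw": 0.3, "translation": [0, 0, 0], "angular": [0, 0, 0]}, {"jaw": 0.3, "translation": [0, 0, 0], "angular": [0, 0, 0]}, {"jaw": 0.3, "translation": [0, 0, 0], "angular": [0, 0, 0]}, {"jaw": 0.3, "translation": [0, 0, 0], "angular": [0, 0, 0]}, {"jaw": 0.3, "translation": [0, 0, 0], "angular": [0, 0, 0]}]}}

```text
time_s: 10.4
tool_pos: [0.6064, -0.1809, 0.0731]
tcp_rot: [0.831, 0.557, 0.0, 0.001]
wrist_force: [0.8, 0.4, -1.8]
grip_width: 0.0575
grip_force: 53.7
```

Emit:
{"name": "step_arm", "arguments": {"motion": [{"jaw": 0.3, "translation": [0, 0, 0.05], "angular": [0, 0, 0]}, {"jaw": 0.3, "translation": [0, 0, 0.05], "angular": [0, 0, 0]}, {"jaw": 0.3, "translation": [0, 0, 0.05], "angular": [0, 0, 0]}, {"jaw": 0.3, "translation": [0, 0, 0.03], "angular": [0, 0, 0]}, {"jaw": 0.3, "translation": [0, 0, 0], "angular": [0, 0, 0]}, {"jaw": 0.3, "translation": [0, 0, 0], "angular": [0, 0, 0]}, {"jaw": 0.3, "translation": [0, 0, 0], "angular": [0, 0, 0]}, {"jaw": 0.3, "translation": [0, 0, 0], "angular": [0, 0, 0]}, {"jaw": 0.3, "translation": [0, 0, 0], "angular": [0, 0, 0]}, {"jaw": 0.3, "translation": [0, 0, 0], "angular": [0, 0, 0]}]}}

```text
time_s: 11.23
tool_pos: [0.6064, -0.1809, 0.0686]
tcp_rot: [0.831, 0.557, 0.0, 0.002]
wrist_force: [-2.9, 0.6, 7.8]
grip_width: 0.0577
grip_force: 54.7
```

Emit:
{"name": "step_arm", "arguments": {"motion": [{"jaw": 1, "translation": [0, 0, 0], "angular": [0, 0, 0]}, {"jaw": 1, "translation": [0, 0, 0], "angular": [0, 0, 0]}, {"jaw": 1, "translation": [0, 0, 0], "angular": [0, 0, 0]}, {"jaw": 1, "translation": [0, 0, 0], "angular": [0, 0, 0]}, {"jaw": 1, "translation": [0, 0, 0], "angular": [0, 0, 0]}, {"jaw": 1, "translation": [0, 0, -0.3], "angular": [0, 0, 0]}, {"jaw": 1, "translation": [0, 0, -0.7], "angular": [0, 0, 0]}, {"jaw": 1, "translation": [-0.4, 0, -1], "angular": [0, 0, 0]}, {"jaw": 1, "translation": [-0.6, 0, -1], "angular": [0, 0, 0]}, {"jaw": 1, "translation": [0, 0, -0.6], "angular": [0, 0, 0]}]}}

```text
time_s: 12.07
tool_pos: [0.5947, -0.2106, 0.1795]
tcp_rot: [0.831, 0.556, 0.001, 0.003]
wrist_force: [1.2, -1.1, 0.6]
grip_width: 0.0854
grip_force: 0.0
```

```bash
python3 w.py w7; python3 - <<'E'
from h import *
import pickle
c,s=pickle.load(open("w7.pkl","rb"));im=c["image"]
print(s["dq"].round(2))
p,_=cv2.projectPoints(np.array([[.6072,-.1783,.08],[.475,-.138,.065]]),c["rvec"],c["tvec"],c["camera_matrix"],None);p=p.reshape(-1,2);print(p)
def crop(u,v,a=60,b=50):
    u=int(np.clip(u,a,640-a));v=int(np.clip(v,b,400-b));print(u-a,v-b);return cv2.resize(im[v-b:v+b,u-a:u+a],(396,330),interpolation=2)
cv2.imwrite("pics/w7c.png",np.hstack([crop(*p[0]),crop(*p[1])])[...,::-1])
E
```

```text
12.0667 [ 0.59470994 -0.2106322   0.17953806] [8.31172863e-01 5.56005815e-01 7.90372826e-04 2.92921345e-03] [[0.0009, -0.95, -0.3122, 0.0812], [1.0, 0.0008, 0.0003, -0.0001], [-0.0, -0.3122, 0.95, -0.1436], [0.0, 0.0, 0.0, 1.0]]
[ 0.02 -0.08  0.38  0.46  0.01  0.04]
[[320.24346512 159.19237556]
 [158.1017178  171.27213757]]
260 109
98 121
```

View pics/w7c.png

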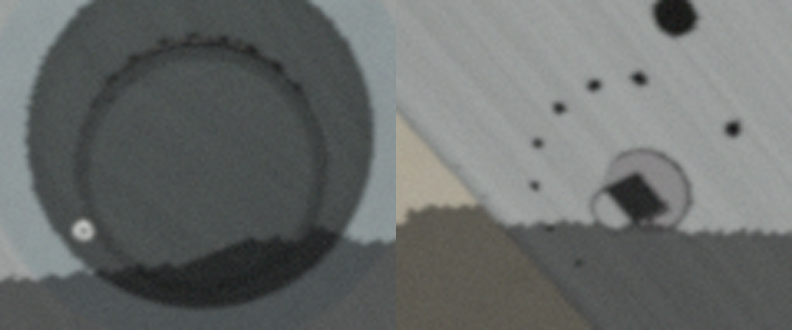

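The left crop shows the cap seated level and concentric on the head. The right crop shows the bare spindle's lit tip near crop (610,205). Next I'll turn towards the final yaw and look at the spindle from close by, on the way to the knob.

Emit:
{"name": "step_arm", "arguments": {"motion": [{"jaw": 1, "translation": [0.41, -0.84, 0.12], "angular": [0, 0, 0]}, {"jaw": 1, "translation": [0.41, -0.84, 0.12], "angular": [0, 0, 0]}, {"jaw": 1, "translation": [0.41, -0.84, 0.12], "angular": [0, 0, 0]}, {"jaw": 1, "translation": [0.41, -0.84, 0.12], "angular": [0, 0, 0]}, {"jaw": 1, "translation": [0, 0, 0], "angular": [0, 0, -1]}, {"jaw": 1, "translation": [0, 0, 0], "angular": [0, 0, -1]}, {"jaw": 1, "translation": [0, 0, 0], "angular": [0, 0, -1]}, {"jaw": 1, "translation": [0, 0, 0], "angular": [0, 0, -1]}, {"jaw": 1, "translation": [0, 0, 0], "angular": [0, 0, -1]}, {"jaw": 1, "translation": [0, 0, 0], "angular": [0, 0, -1]}]}}

```text
time_s: 12.95
tool_pos: [0.5204, -0.1245, 0.1615]
tcp_rot: [0.616, 0.788, -0.0, 0.002]
wrist_force: [0.8, 0.9, -0.4]
grip_width: 0.0855
grip_force: 0.0
```

Emit:
{"name": "step_arm", "arguments": {"motion": [{"jaw": 1, "translation": [0, 0, 0], "angular": [0, 0, -1]}, {"jaw": 1, "translation": [0, 0, 0], "angular": [0, 0, -1]}, {"jaw": 1, "translation": [0, 0, 0], "angular": [0, 0, -1]}, {"jaw": 1, "translation": [0, 0, 0], "angular": [0, 0, -1]}, {"jaw": 1, "translation": [0, 0, 0], "angular": [0, 0, -1]}, {"jaw": 1, "translation": [0, 0, 0], "angular": [0, 0, -1]}, {"jaw": 1, "translation": [0, 0, 0], "angular": [0, 0, -1]}, {"jaw": 1, "translation": [0, 0, 0], "angular": [0, 0, -1]}, {"jaw": 1, "translation": [0, 0, 0], "angular": [0, 0, -1]}, {"jaw": 1, "translation": [0, 0, 0], "angular": [0, 0, -1]}]}}

```text
time_s: 13.78
tool_pos: [0.5204, -0.1245, 0.1614]
tcp_rot: [0.14, 0.99, -0.001, 0.001]
wrist_force: [0.3, 0.7, 0.4]
grip_width: 0.0856
grip_force: 0.0
```

Emit:
{"name": "step_arm", "arguments": {"motion": [{"jaw": 1, "translation": [0, 0, 0], "angular": [0, 0, -1]}, {"jaw": 1, "translation": [0, 0, 0], "angular": [0, 0, -1]}, {"jaw": 1, "translation": [0, 0, 0], "angular": [0, 0, -1]}, {"jaw": 1, "translation": [0, 0, 0], "angular": [0, 0, -1]}, {"jaw": 1, "translation": [0, 0, 0], "angular": [0, 0, -0.3]}, {"jaw": 1, "translation": [0, 0, 0], "angular": [0, 0, 0]}, {"jaw": 1, "translation": [0, 0, 0], "angular": [0, 0, 0]}, {"jaw": 1, "translation": [0, 0, 0], "angular": [0, 0, 0]}, {"jaw": 1, "translation": [0, 0, 0], "angular": [0, 0, 0]}, {"jaw": 1, "translation": [0, 0, 0], "angular": [0, 0, 0]}]}}

```text
time_s: 14.62
tool_pos: [0.5203, -0.1246, 0.1611]
tcp_rot: [-0.082, 0.997, -0.001, 0.001]
wrist_force: [0.4, 0.8, 0.0]
grip_width: 0.0854
grip_force: 0.0
```

```bash
python3 w.py w8; python3 - <<'E'
from h import *
import pickle
c,s=pickle.load(open("w8.pkl","rb"));im=c["image"];g=cv2.cvtColor(im,cv2.COLOR_RGB2GRAY)
rel(s,[.475,-.138,.165]);print(s["joint_positions"].round(2))
p,_=cv2.projectPoints(np.array([[.475,-.138,.0655]]),c["rvec"],c["tvec"],c["camera_matrix"],None);u,v=p.ravel().astype(int);print(u,v)
k=g[max(v-30,0):v+30,u-30:u+30]
for r in k[::2]:print(' '.join(f"{int(x)//10:2d}" for x in r[::2]))
E
```

```text
14.6167 [ 0.52030399 -0.12456213  0.16106193] [-8.18795176e-02  9.96641269e-01 -1.11231856e-03  8.29544130e-04] [[0.0009, -0.9496, -0.3135, 0.08], [1.0, 0.0006, 0.001, 0.0007], [-0.0007, -0.3135, 0.9496, -0.1436], [0.0, 0.0, 0.0, 1.0]]
move [ 1.563 -0.196 -0.133] upright turn [-0.022  0.014 -0.   ] yaw -170.61
[-0.23  0.29 -0.13  1.15 -0.   -0.4 ]
313 142
 9  9  9  9  9  9  9  9  9  9  9  9  9  9  9  9  9  9  9  9  9  8  8  8  9  8  9  8  8  8
 9  9  9  8  9  9  9  8  8  8  8  8  8  8  9  8  9  8  8  9  8  8  8  8  7  4  7  8  8  8
 8  8  8  8  9  8  9  9  8  9  8  8  8  8  8  8  9  9  8  9  8  8  8  9  7  6  8  8  8  9
 9  9  9  8  9  8  9  8  8  8  8  8  8  8  8  8  9  8  8  8  9  8  8  8  9  8  8  8  8  9
 8  8  8  8  8  8  8  8  8  8  8  8  8  8  8  8  9  9  9  9  9  9  9  8  8  8  9  9  9  9
 8  9  8  8  9  7  7  7  7  7  7  7  7  8  8  8  8  8  8  9  8  9  8  9  9  8  8  8  8  9
 8  8  9  8  7  7  8  8  7  8  8  8  7  7  8  9  8  9  9  9  8  9  9  9  9  9  9  9  9  8
 9  9  9  7  7  8  7  8  8  8  8  8  8  8  7  8  9  9  9  9  9  9  9  9  9  9  9  8  8  9
 9  9  8  7  7  7  8  
[... 1257 characters left out ...]
9  9  9  8  9  9  8  8  9  8  9  8  9  9  8  8  8  7  4 10 15 16 16 16
 9  8  9  8  9  9  9  8  9  9  9  9  9  9  8  8  9  8  9  8  9  8  9  5  2 12 16 16 16 16
 9  8  8  9  8  8  9  8  8  9  9  9  9  9  8  9  8  8  9  9  8  9  9  8  7 13 16 16 16 16
 9  8  8  8  8  8  9  8  9  8  8  9  8  8  8  8  8  8  9  8  8  9  9  9 10 15 16 16 16 16
 8  8  9  8  8  9  9  8  9  9  9  9  9  9  9  9  9  8  9  9  9  9  8  9 10 16 16 16 16 16
 9  9  8  9  9  9  9  9  9  8  9  9  9  9  9  9  9  9  8  9  9  9  9 12 12 16 16 16 16 16
 8  8  8  9  9  8  9  8  9  8  8  8  8  8  8  9  9  9  9  9  9  9  9 12 15 16 16 16 16 16
 9  9  9  9  9  9  8  9  9  6  5  8  9  9  9  9  9  9  9  9  9  8  9  9 13 16 16 17 16 17
```

```bash
python3 - <<'E'
from h import *
import pickle
c,s=pickle.load(open("w8.pkl","rb"));im=c["image"];g=cv2.GaussianBlur(cv2.cvtColor(im,cv2.COLOR_RGB2GRAY),(3,3),0)
u,v=313,142
print(u-24,v-16)
for r in g[v-16:v+4,u-24:u+0]:print(' '.join(f"{x:3d}" for x in r))
K=c["camera_matrix"]
# predict spindle from seat and yaw guess
for yaw in(10,11,12):
    a=np.radians(yaw);q=np.array([.6072,-.1783])+[[np.cos(a),-np.sin(a)],[np.sin(a),np.cos(a)]]@np.array([-.125,.055])
    P=np.array([[*q,.0655],[*q,.045]]);print(yaw,q.round(4),cv2.projectPoints(P,c["rvec"],c["tvec"],K,None)[0].reshape(-1,2).round(1).tolist())
m=((g<83)&(g>60)).astype(np.uint8)
E
```

```text
289 126
 80  77  78  79  80  80  80  80  81  80  81  81  80  80  81  81  80  80  80  79  78  76  76  81
 78  77  79  80  80  80  80  80  80  78  78  78  77  78  80  81  80  79  80  80  78  76  75  77
 78  78  79  79  79  79  79  78  76  73  71  70  70  73  76  78  79  79  80  80  79  77  76  74
 78  79  79  79  79  78  76  73  69  65  62  60  62  65  68  72  75  77  78  79  80  79  78  74
 78  79  80  80  79  76  71  67  63  62  59  58  58  59  61  64  67  70  74  77  79  80  79  76
 78  79  80  80  77  73  68  66  67  68  68  66  63  59  57  56  57  62  69  75  78  80  80  77
 78  78  79  78  74  71  70  73  78  81  83  81  74  67  61  55  52  55  63  71  76  79  79  77
 77  77  77  75  72  73  77  83  89  93  94  92  87  79  71  61  52  50  57  68  76  79  79  78
 78  77  75  74  74  79  86  91  95  97  97  96  93  88  80  69  56  50  55  66  75  80  80  78
 79  77  73  72  76  84  91  95  96  96  95  95  94  92  85  75  62  53  54  63  74  79  80  79
 79  76  71  72  79  87  92  94  95  95  93  92  93  92  88  81  70  58  55  64  74  79  79  78
 78  75  71  72  80  88  91  91  92 
[... 289 characters left out ...]
80  81  81  81  82  82  81  75  68  69  74  76  77  77  76
 76  75  72  71  72  73  73  72  73  74  75  75  75  75  76  75  73  71  73  76  77  78  78  76
 76  75  75  74  75  75  75  73  73  74  75  75  75  75  76  75  74  74  75  77  78  79  78  75
 78  76  77  77  78  79  78  77  77  77  77  77  77  78  79  78  78  77  77  78  79  78  76  73
 83  79  77  77  78  79  79  78  78  78  78  78  79  79  79  78  78  78  78  78  77  75  73  74
 87  83  78  76  76  78  78  78  78  79  79  78  79  79  78  77  78  78  78  76  74  73  73  79
10 [ 0.4745 -0.1458] [[303.3, 140.1], [304.8, 136.8]]
11 [ 0.474  -0.1482] [[300.4, 138.9], [302.1, 135.7]]
12 [ 0.4735 -0.1505] [[297.5, 137.8], [299.4, 134.6]]
```

The spindle's D-face is at u 299.1, v 138.1, with its flat towards image-down (hob +x). This agrees with the seat position at a hob yaw of about 11.4°. Next I'll fly to the knob.

Emit:
{"name": "step_arm", "arguments": {"motion": [{"jaw": 1, "translation": [-0.1, 0.5, 0], "angular": [0, 0, 0]}, {"jaw": 1, "translation": [-0.18, 1, 0], "angular": [0, 0, 0]}, {"jaw": 1, "translation": [-0.18, 1, 0], "angular": [0, 0, 0]}, {"jaw": 1, "translation": [-0.18, 1, 0], "angular": [0, 0, 0]}, {"jaw": 1, "translation": [-0.18, 1, 0], "angular": [0, 0, 0]}, {"jaw": 1, "translation": [-0.18, 1, 0], "angular": [0, 0, 0]}, {"jaw": 1, "translation": [-0.18, 1, 0], "angular": [0, 0, 0]}, {"jaw": 1, "translation": [-0.18, 1, 0], "angular": [0, 0, 0]}, {"jaw": 1, "translation": [-0.18, 1, 0], "angular": [0, 0, 0]}, {"jaw": 1, "translation": [-0.18, 1, 0], "angular": [0, 0, 0]}]}}

```text
time_s: 15.5
tool_pos: [0.5244, 0.1665, 0.1605]
tcp_rot: [-0.082, 0.997, -0.001, 0.001]
wrist_force: [1.3, 0.7, 0.0]
grip_width: 0.0858
grip_force: 0.0
```

Emit:
{"name": "step_arm", "arguments": {"motion": [{"jaw": 1, "translation": [-0.18, 1, 0], "angular": [0, 0, 0]}, {"jaw": 1, "translation": [-0.18, 1, 0], "angular": [0, 0, 0]}, {"jaw": 1, "translation": [-0.18, 1, 0], "angular": [0, 0, 0]}, {"jaw": 1, "translation": [-0.2, 1, 0], "angular": [0, 0, 0]}, {"jaw": 1, "translation": [-0.2, 1, 0.1], "angular": [0, 0, 0]}, {"jaw": 1, "translation": [-0.2, 1, 0.2], "angular": [0, 0, 0]}, {"jaw": 1, "translation": [-0.2, 1, 0.3], "angular": [0, 0, 0]}, {"jaw": 1, "translation": [-0.2, 1, 0.3], "angular": [0, 0, 0]}, {"jaw": 1, "translation": [-0.2, 0.8, 0.3], "angular": [0, 0, 0]}, {"jaw": 1, "translation": [-0.1, 0.5, 0.1], "angular": [0, 0, 0]}]}}

```text
time_s: 16.33
tool_pos: [0.5326, 0.4516, 0.1188]
tcp_rot: [-0.083, 0.997, -0.001, 0.0]
wrist_force: [0.5, -0.9, -1.0]
grip_width: 0.0853
grip_force: 0.0
```

Emit:
{"name": "step_arm", "arguments": {"motion": [{"jaw": 1, "translation": [0, 0, 0], "angular": [0, 0, 0]}, {"jaw": 1, "translation": [0, 0, 0], "angular": [0, 0, 0]}, {"jaw": 1, "translation": [0, 0, 0], "angular": [0, 0, 0]}, {"jaw": 1, "translation": [0, 0, 0], "angular": [0, 0, 0]}, {"jaw": 1, "translation": [0, 0, 0], "angular": [0, 0, 0]}, {"jaw": 1, "translation": [0, 0, 0], "angular": [0, 0, 0]}, {"jaw": 1, "translation": [0, 0, 0], "angular": [0, 0, 0]}, {"jaw": 1, "translation": [0, 0, 0], "angular": [0, 0, 0]}, {"jaw": 1, "translation": [0, 0, 0], "angular": [0, 0, 0]}, {"jaw": 1, "translation": [0, 0, 0], "angular": [0, 0, 0]}]}}

```text
time_s: 17.17
tool_pos: [0.5334, 0.4491, 0.1209]
tcp_rot: [-0.082, 0.997, -0.001, 0.001]
wrist_force: [0.2, 0.0, -0.1]
grip_width: 0.0853
grip_force: 0.0
```

```bash
python3 w.py w9; python3 - <<'E'
from h import *
import pickle
c,s=pickle.load(open("w9.pkl","rb"));im=c["image"]
rel(s,[.511,.446,.02])
p,_=cv2.projectPoints(np.array([[.511,.446,.02]]),c["rvec"],c["tvec"],c["camera_matrix"],None);u,v=p.ravel().astype(int);print(u,v)
a,b=80,60;print("crop origin",u-a,v-b)
cv2.imwrite("pics/w9c.png",cv2.resize(im[v-b:v+b,u-a:u+a],None,fx=5,fy=5,interpolation=2)[...,::-1])
c8,_=pickle.load(open("w8.pkl","rb"));print(cast(c8,(299.1,138.1),.0655))
E
```

```text
17.1667 [0.53337911 0.44911533 0.12090912] [-8.21256320e-02  9.96621088e-01 -1.05204666e-03  8.25183581e-04] [[0.0009, -0.9496, -0.3135, 0.08], [1.0, 0.0006, 0.001, 0.0007], [-0.0007, -0.3135, 0.9496, -0.1436], [0.0, 0.0, 0.0, 1.0]]
move [0.758 0.027 3.362] upright turn [-0.021  0.014 -0.   ] yaw -170.58
321 171
crop origin 241 111
[ 0.47354571 -0.14922207  0.0655    ]
```

View pics/w9c.png

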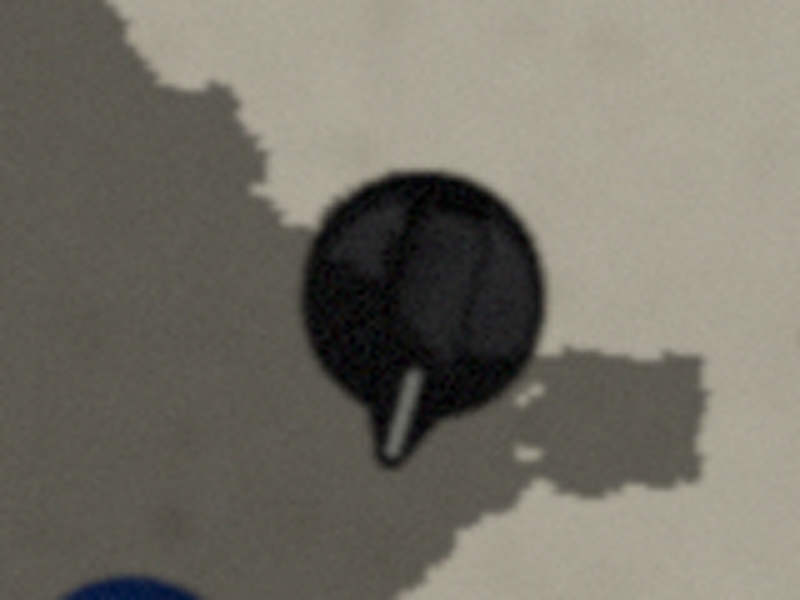

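The last view shows the knob skirt centred near crop (424,292). The white pointer line runs from (418,372) to (391,458), about 15 to 17° off the tool's −x axis. I'll compute the pose from that.

```bash
python3 - <<'E'
from h import *
import pickle
c,s=pickle.load(open("w9.pkl","rb"));im=c["image"].astype(int);g=im.mean(2)
m=((g<62)&(abs(im[...,2]-im[...,0])<14)).astype(np.uint8)
m=cv2.morphologyEx(m,cv2.MORPH_OPEN,np.ones((3,3)))
b=cv2.convexHull(blob(m,(295,135,360,215)))[:,0]
q=b[b[:,1]<180]  # upper, skirt edge only
w=np.array([cast(c,x,.012)[:2] for x in q])
A=np.c_[2*w,np.ones(len(w))];sol=np.linalg.lstsq(A,(w**2).sum(1),rcond=None)[0];r=np.sqrt(sol[2]+sol[:2]@sol[:2]);print("skirt",sol[:2],r,len(w))
# white line
k=np.zeros_like(m);sub=(g[180:210,310:335]>75);
# line brighter than the black knob around: restrict to within hull
H=np.zeros(m.shape,np.uint8);cv2.fillConvexPoly(H,b.astype(np.int32),1);H=cv2.erode(H,np.ones((5,5)))
k=((g>70)&(H>0)).astype(np.uint8);ys,xs=np.nonzero(k);print(len(xs),xs.min(),xs.max(),ys.min(),ys.max())
P=np.array([cast(c,(x,y),.034)[:2] for x,y in zip(xs,ys)]);mu=P.mean(0);d=np.linalg.svd(P-mu)[2][0];d*=np.sign(d[0]);print("line",mu,d,np.degrees(np.arctan2(d[1],d[0])))
e0,e1=cast(c,(324.6,185.4),.034),cast(c,(319.2,202.6),.034);print(e0,e1,np.degrees(np.arctan2(*(e1-e0)[1::-1])))
tip=cast(c,(241+389/5,111+464/5),.034);ax=tip[:2]-.0225*d;print("axis from tip",ax)
print("angle tip-skirt",np.degrees(np.arctan2(*(tip[:2]-sol[:2])[::-1])),np.linalg.norm(tip[:2]-sol[:2]))
rel(s,[*sol[:2],.02])
E
```

```text
skirt [0.51065518 0.44849058] 0.0201693616603439 18
37 319 324 185 197
line [0.52303013 0.44800011] [ 0.99402027 -0.1091957 ] -6.26895331749969
[0.51794005 0.44942133 0.034     ] [0.53247345 0.4475826  0.034     ] -7.210610218292901
axis from tip [0.51114507 0.44989063]
angle tip-skirt -2.6475226039922597 0.022879766004285814
move [0.756 0.111 3.362] upright turn [-0.021  0.014 -0.   ] yaw -170.58
```

Emit:
{"name": "step_arm", "arguments": {"motion": [{"jaw": -0.1, "translation": [0, 0, 0], "angular": [0, 0, 0.9]}, {"jaw": -0.1, "translation": [0, 0, 0], "angular": [0, 0, 0.9]}, {"jaw": -0.1, "translation": [0, 0, 0], "angular": [0, 0, 0.9]}, {"jaw": -0.1, "translation": [0.37, -0.04, 0.3], "angular": [0, 0, 0]}, {"jaw": -0.1, "translation": [0.37, -0.04, 0.5], "angular": [0, 0, 0]}, {"jaw": -0.1, "translation": [0, 0, 0.6], "angular": [0, 0, 0]}, {"jaw": -0.1, "translation": [0, 0, 0.7], "angular": [0, 0, 0]}, {"jaw": -0.1, "translation": [0, 0, 0.6], "angular": [0, 0, 0]}, {"jaw": -0.1, "translation": [0, 0, 0.4], "angular": [0, 0, 0]}, {"jaw": -0.1, "translation": [0, 0, 0.3], "angular": [0, 0, 0]}]}}

```text
time_s: 18.05
tool_pos: [0.5107, 0.4489, 0.0174]
tcp_rot: [0.059, 0.998, -0.001, 0.0]
wrist_force: [0.4, 0.4, 0.4]
grip_width: 0.0386
grip_force: 0.0
```

Emit:
{"name": "step_arm", "arguments": {"motion": [{"jaw": -0.1, "translation": [0, 0, 0], "angular": [0, 0, 0]}, {"jaw": -0.1, "translation": [0, 0, 0], "angular": [0, 0, 0]}, {"jaw": -0.8, "translation": [0, 0, 0], "angular": [0, 0, 0]}, {"jaw": -0.8, "translation": [0, 0, 0], "angular": [0, 0, 0]}, {"jaw": -0.8, "translation": [0, 0, 0], "angular": [0, 0, 0]}, {"jaw": -0.8, "translation": [0, 0, 0], "angular": [0, 0, 0]}, {"jaw": -0.8, "translation": [0, 0, 0], "angular": [0, 0, 0]}, {"jaw": -0.8, "translation": [0, 0, 0], "angular": [0, 0, 0]}, {"jaw": -0.8, "translation": [0, 0, 0], "angular": [0, 0, 0]}, {"jaw": -0.8, "translation": [0, 0, 0], "angular": [0, 0, 0]}], "force": 40}}

```text
time_s: 18.88
tool_pos: [0.5118, 0.4498, 0.0201]
tcp_rot: [0.059, 0.998, -0.0, 0.002]
wrist_force: [-0.4, -0.5, 5.7]
grip_width: 0.0109
grip_force: 40.6
```

Emit:
{"name": "step_arm", "arguments": {"motion": [{"jaw": -1, "translation": [0, 0, 0], "angular": [0, 0, 0]}, {"jaw": -1, "translation": [0, 0, 0], "angular": [0, 0, 0]}, {"jaw": -1, "translation": [0, 0, 0], "angular": [0, 0, 0]}, {"jaw": -1, "translation": [0, 0, 0], "angular": [0, 0, 0]}, {"jaw": -1, "translation": [0, 0, 0], "angular": [0, 0, 0]}, {"jaw": -1, "translation": [0, 0, 0], "angular": [0, 0, 0]}, {"jaw": -1, "translation": [0, 0, 0], "angular": [0, 0, 0]}, {"jaw": -1, "translation": [0, 0, 0], "angular": [0, 0, 0]}, {"jaw": -1, "translation": [0, 0, 0], "angular": [0, 0, 0]}, {"jaw": -1, "translation": [0, 0, 0], "angular": [0, 0, 0]}], "force": 80}}

```text
time_s: 19.72
tool_pos: [0.5119, 0.4498, 0.0202]
tcp_rot: [0.059, 0.998, -0.0, 0.002]
wrist_force: [-1.0, 0.3, 6.8]
grip_width: 0.0096
grip_force: 79.2
```

```bash
python3 - <<'E'
from plant import *
from h import *
s=get_state();print(s["tool_pos"],s["grip_width"],s["grip_force"],s["wrist_force"].round(1));rel(s,[.4735,-.1492,.15])
E
```

```text
[0.5119121  0.44984562 0.0202352 ] 0.009645146144859468 79.19567942619324 [-1.   0.3  6.8]
move [ -1.099 -19.98   -4.322] upright turn [0.    0.035 0.   ] yaw 173.23
```

The knob is gripped, with a pad opening of about 10 mm and the underside 20.2 mm below the TCP. I'll lift, carry it to the spindle and turn it to the hob's yaw.

Emit:
{"name": "step_arm", "arguments": {"motion": [{"jaw": -1, "translation": [0, 0, -0.5], "angular": [0, 0, 0]}, {"jaw": -1, "translation": [0, 0, -0.9], "angular": [0, 0, 0]}, {"jaw": -1, "translation": [0, -0.5, -1], "angular": [0, 0, 0]}, {"jaw": -1, "translation": [-0.05, -1, -1], "angular": [0, 0, 0]}, {"jaw": -1, "translation": [-0.05, -1, -0.9], "angular": [0, 0, 0]}, {"jaw": -1, "translation": [-0.05, -1, 0], "angular": [0, 0, 0]}, {"jaw": -1, "translation": [-0.05, -1, 0], "angular": [0, 0, 0]}, {"jaw": -1, "translation": [-0.05, -1, 0], "angular": [0, 0, 0]}, {"jaw": -1, "translation": [-0.05, -1, 0], "angular": [0, 0, 0]}, {"jaw": -1, "translation": [-0.05, -1, 0], "angular": [0, 0, 0]}]}}

```text
time_s: 20.55
tool_pos: [0.4945, 0.224, 0.148]
tcp_rot: [0.059, 0.998, -0.001, 0.001]
wrist_force: [-0.7, -0.2, -0.4]
grip_width: 0.0095
grip_force: 78.3
```

Emit:
{"name": "step_arm", "arguments": {"motion": [{"jaw": -1, "translation": [-0.06, -1, 0], "angular": [0, 0, 0]}, {"jaw": -1, "translation": [-0.06, -1, 0], "angular": [0, 0, 0]}, {"jaw": -1, "translation": [-0.06, -1, 0], "angular": [0, 0, 0]}, {"jaw": -1, "translation": [-0.06, -1, 0], "angular": [0, 0, 0]}, {"jaw": -1, "translation": [-0.06, -1, 0], "angular": [0, 0, 0]}, {"jaw": -1, "translation": [-0.06, -1, 0], "angular": [0, 0, 0]}, {"jaw": -1, "translation": [-0.06, -1, 0], "angular": [0, 0, 0]}, {"jaw": -1, "translation": [-0.06, -1, 0], "angular": [0, 0, 0]}, {"jaw": -1, "translation": [-0.06, -1, 0], "angular": [0, 0, 0]}, {"jaw": -1, "translation": [-0.06, -1, 0], "angular": [0, 0, 0]}]}}

```text
time_s: 21.38
tool_pos: [0.477, -0.0761, 0.1486]
tcp_rot: [0.059, 0.998, -0.001, 0.001]
wrist_force: [0.5, 1.0, -1.0]
grip_width: 0.0099
grip_force: 78.3
```

Emit:
{"name": "step_arm", "arguments": {"motion": [{"jaw": -1, "translation": [-0.1, -1, 0], "angular": [0, 0, 0]}, {"jaw": -1, "translation": [-0.05, -0.8, 0], "angular": [0, 0, 0]}, {"jaw": -1, "translation": [0, -0.6, 0], "angular": [0, 0, 0]}, {"jaw": -1, "translation": [0, 0, 0], "angular": [0, 0, -1]}, {"jaw": -1, "translation": [0, 0, 0], "angular": [0, 0, -1]}, {"jaw": -1, "translation": [0, 0, 0], "angular": [0, 0, -1]}, {"jaw": -1, "translation": [0, 0, 0], "angular": [0, 0, -0.03]}, {"jaw": -1, "translation": [0, 0, 0], "angular": [0, 0, 0]}, {"jaw": -1, "translation": [0, 0, 0], "angular": [0, 0, 0]}, {"jaw": -1, "translation": [0, 0, 0], "angular": [0, 0, 0]}]}}

```text
time_s: 22.22
tool_pos: [0.4734, -0.1465, 0.1484]
tcp_rot: [-0.098, 0.995, -0.001, 0.001]
wrist_force: [-0.3, -0.2, -0.6]
grip_width: 0.0099
grip_force: 78.3
```

```bash
python3 w.py w10; python3 - <<'E'
from h import *
import pickle
c,s=pickle.load(open("w10.pkl","rb"));im=c["image"].astype(int);g=im.mean(2)
rel(s,[.4735,-.1492,.0857]);print(s["grip_width"],s["dq"].round(2))
T=np.array(c["mount"]);K=c["camera_matrix"];M=np.linalg.inv(T)
def tl(uv,z):
    d=T[:3,:3]@np.linalg.inv(K)@[uv[0],uv[1],1];o=T[:3,3];return o+d*(z-o[2])/d[2]
# predicted outline of skirt (tool x +21..): project near edge bottom and sides
for p in([.021,0,.0202],[.021,0,.0042],[0,.021,.012],[0,-.021,.012],[-.0225,0,-.0138]):
    q=K@(M@[*p,1])[:3];print(p,(q[:2]/q[2]).round(1))
for v in range(200,250,2):print(v,' '.join(f"{int(x):3d}" for x in g[v,270:376:4]))
E
```

```text
22.2167 [ 0.47335553 -0.14654795  0.14844894] [-9.83258771e-02  9.95153334e-01 -1.10286612e-03  8.04584265e-04] [[0.0009, -0.9496, -0.3135, 0.08], [1.0, 0.0006, 0.0009, 0.0007], [-0.0007, -0.3135, 0.9496, -0.1436], [0.0, 0.0, 0.0, 1.0]]
move [ 0.015 -0.083  2.092] upright turn [-0.022  0.013 -0.   ] yaw -168.71
0.009893139204401866 [-0.    0.   -0.    0.    0.   -0.01]
[0.021, 0, 0.0202] [320.3 207.7]
[0.021, 0, 0.0042] [320.2 218.3]
[0, 0.021, 0.012] [357.9 248.2]
[0, -0.021, 0.012] [282.6 248.1]
[-0.0225, 0, -0.0138] [320.1 312.3]
200  94  94  93  96  95  95  93  93  90  78  69  74  90  57  71  75  97  94  90  92  95  93  91  93  92 124 168
202  95  98  97  94  97  95  95  97  98  76  67  95  95  80  71  72  96  96  95  93  98  97  96  99  96  95 172
204  93  94  94  92  95  94  94  95  91  78  70  91  90  91  73  76  91  92  96  93  94  87  93  96  94 100 171
206  96  93  96  94  95  97  97  94  96  84  69  87  91  87  71  90  95  97  95  94  93  48  95  96  93 157 174
208  93  94  95  94  94  95  92  95  93  92  68  73  74  73  74  92  92  91  94  95  88  44  90  95  97 132 172
2
[... 1538 characters left out ...]
  19   2  57 169 169 171 166
238  96  97  98  95  64   1   6  15  21  11   7   0   5   7   7   8   3  17  14  21  14   8  22 167 169 172 170
240  96  94  95  92  50   3  17  17  14   8   9   9   6  20   9  14   6  17  18  17  13  10  22 159 166 168 166
242  92  93  93  91  36  17  15   6  18  15  10   6  18  11  18   5  15  15   8  15  11  13  21 165 168 171 169
244  90  93  92  92  34  15  15  16  25  33  14   7  11  11  12  20  16  32  30  13  20   9  58 167 172 167 167
246  96  94  94  94  24  15  14  30  59  56  20  18  12  19  15  14  22  57  62  29  17  11  47 170 170 170 170
248  93  92  90  93  16  16  10  35  63  61  13  15   7  18  14  12  14  65  61  38  15   9  34 171 165 168 166
```

```bash
python3 - <<'E'
from h import *
import pickle
c,s=pickle.load(open("w10.pkl","rb"));im=c["image"].astype(int);g=cv2.GaussianBlur(im.astype(np.uint8),(3,3),0).mean(2)
T=np.array(c["mount"]);K=c["camera_matrix"]
def tl(uv,z,T=T):
    d=T[:3,:3]@np.linalg.inv(K)@[uv[0],uv[1],1];o=T[:3,3];return (o+d*(z-o[2])/d[2])[:2]
def circ(w):
    sol=np.linalg.lstsq(np.c_[2*w,np.ones(len(w))],(w**2).sum(1),rcond=None)[0];return sol[:2],np.sqrt(sol[2]+sol[:2]@sol[:2])
E=[]
for v in range(214,243):
    row=g[v];bgL=row[275];bgR=row[365]
    l=next(u for u in range(330,270,-1) if row[u]>50);r=next(u for u in range(312,375) if row[u]>(50))
    E+=[(l+.5,v),(r-.5,v)]
for z in(.0202,.018):print(z,circ(np.array([tl(e,z) for e in E])))
p=cv2.projectPoints(np.array([[.4735,-.1492,.0655]]),c["rvec"],c["tvec"],K,None)[0].ravel();print("tip predicted",p)
gg=im.mean(2)
for v in range(194,212):print(v,' '.join(f"{int(x):3d}" for x in gg[v,300:336]))
c,s=pickle.load(open("w9.pkl","rb"));im=c["image"].astype(int);G=im.mean(2)
m=((G<62)&(abs(im[...,2]-im[...,0])<14)).astype(np.uint8);m=cv2.morphologyEx(m,cv2.MORPH_OPEN,np.ones((3,3)))
b=cv2.convexHull(blob(m,(295,135,360,215)))[:,0];q=b[b[:,1]<176]
print("w9 z=0",circ(np.array([cast(c,x,0.)[:2] for x in q])))
E
```

```text
0.0202 (array([-0.00259098,  0.00090139]), np.float64(0.021305844396262496))
0.018 (array([-0.00148206,  0.00089918]), np.float64(0.02101976688783675))
tip predicted [317.55132092 205.16651398]
194  98  96  93  93  81  72  76  77  77  75  74  73  71  58  54  58  57  58  56  55  54  57  64  64  69  75  73  78  77  79  75  77  83  92  96  96
195  94  94  93  90  75  76  75  77  78  76  77  71  58  56  55  54  58  54  52  54  56  59  61  59  64  70  75  77  78  75  77  73  81  90  94  93
196  95  96  91  86  78  74  76  74  77  76  74  67  59  54  57  55  57  54  56  55  58  58  60  57  52  68  76  80  79  72  75  71  79  89  90  89
197  91  88  88  83  74  72  77  75  76  76  75  62  53  53  60  58  56  58  53  54  52  54  58  52  50  67  78  79  75  76  75  70  77  87  91  91
198  92  87  91  82  75  73  74  78  74  77  72  59  56  51  58  59  61  63  62  58  57  52  53  50  49  62  75  78  75  77  73  70  77  86  92  90
199  92  92  91  82  73  74  74  75  77  77  71  60  56  55  62  67  73  74  73  67  60  56  52  48  50  67  75  78  77  79  75  67  81  87  93  93
200  95  96  90  8
[... 1131 characters left out ...]
75  78  85  89  93  92  95  94  92
208  94  95  93  94  93  94  92  93  87  74  68  67  68  73  73  73  74  71  74  77  73  75  73  72  67  70  74  80  86  88  92  93  97  94  92  94
209  96  94  95  95  96  95  95  92  92  83  80  71  74  73  74  73  73  77  77  73  74  71  68  76  75  78  84  90  93  95  94  91  95  95  95  94
210  93  95  94  95  94  94  95  95  93  93  89  84  84  76  76  71  70  70  67  66  65  68  58  63  73  78  82  88  90  91  91  94  93  95  96  93
211  97  97  95  93  95  95  96  97  94  93  91  89  82  77  72  55  45  47  44  41  40  37  33  41  45  46  53  60  63  68  78  83  87  89  95  96
w9 z=0 (array([0.51326371, 0.4490449 ]), np.float64(0.02107495423129843))
```

Skirt fit for the held knob gives an axis at tool (−1.7, +0.9) mm in the camera's terms. The spindle tip seen in this picture, (317.7, 205.6), agrees with the earlier fix. Shift needed is about (+1.85, −3.4) mm. I'll go down to just above the tip.

Emit:
{"name": "step_arm", "arguments": {"motion": [{"jaw": -1, "translation": [0.06, -0.11, 0.3], "angular": [-0.02, 0.01, 0]}, {"jaw": -1, "translation": [0, 0, 0.5], "angular": [0, 0, 0]}, {"jaw": -1, "translation": [0, 0, 0.5], "angular": [0, 0, 0]}, {"jaw": -1, "translation": [0, 0, 0.4], "angular": [0, 0, 0]}, {"jaw": -1, "translation": [0, 0, 0.2], "angular": [0, 0, 0]}, {"jaw": -1, "translation": [0, 0, 0.1], "angular": [0, 0, 0]}, {"jaw": -1, "translation": [0, 0, 0], "angular": [0, 0, 0]}, {"jaw": -1, "translation": [0, 0, 0], "angular": [0, 0, 0]}, {"jaw": -1, "translation": [0, 0, 0], "angular": [0, 0, 0]}, {"jaw": -1, "translation": [0, 0, 0], "angular": [0, 0, 0]}]}}

```text
time_s: 23.1
tool_pos: [0.4727, -0.1504, 0.089]
tcp_rot: [-0.099, 0.995, -0.0, 0.001]
wrist_force: [-0.1, -0.5, -0.1]
grip_width: 0.0095
grip_force: 78.3
```

Emit:
{"name": "step_arm", "arguments": {"motion": [{"jaw": -1, "translation": [0, 0, 0.05], "angular": [0, 0, 0]}, {"jaw": -1, "translation": [0, 0, 0.05], "angular": [0, 0, 0]}, {"jaw": -1, "translation": [0, 0, 0.05], "angular": [0, 0, 0]}, {"jaw": -1, "translation": [0, 0, 0], "angular": [0, 0, 0]}, {"jaw": -1, "translation": [0, 0, 0], "angular": [0, 0, 0]}, {"jaw": -1, "translation": [0, 0, 0], "angular": [0, 0, 0]}, {"jaw": -1, "translation": [0, 0, 0], "angular": [0, 0, 0]}, {"jaw": -1, "translation": [0, 0, 0], "angular": [0, 0, 0]}, {"jaw": -1, "translation": [0, 0, 0], "angular": [0, 0, 0]}, {"jaw": -1, "translation": [0, 0, 0], "angular": [0, 0, 0]}]}}

```text
time_s: 23.93
tool_pos: [0.4728, -0.1503, 0.084]
tcp_rot: [-0.099, 0.995, -0.0, 0.001]
wrist_force: [5.3, -0.2, -4.0]
grip_width: 0.0096
grip_force: 78.1
```

Emit:
{"name": "step_arm", "arguments": {"motion": [{"jaw": -1, "translation": [-0.03, 0, 0], "angular": [0, 0, 0]}, {"jaw": -1, "translation": [0, 0, 0], "angular": [0, 0, 0]}, {"jaw": -1, "translation": [0, 0, 0.03], "angular": [0, 0, 0]}, {"jaw": -1, "translation": [0, 0, 0.03], "angular": [0, 0, 0]}, {"jaw": -1, "translation": [0, 0, 0], "angular": [0, 0, 0]}, {"jaw": -1, "translation": [0, 0, 0], "angular": [0, 0, 0]}, {"jaw": -1, "translation": [0, 0, 0], "angular": [0, 0, 0]}, {"jaw": -1, "translation": [0, 0, 0], "angular": [0, 0, 0]}, {"jaw": -1, "translation": [0, 0, 0], "angular": [0, 0, 0]}, {"jaw": -1, "translation": [0, 0, 0], "angular": [0, 0, 0]}]}}

```text
time_s: 24.77
tool_pos: [0.4731, -0.1501, 0.0821]
tcp_rot: [-0.099, 0.995, -0.0, 0.0]
wrist_force: [2.6, 0.1, -0.2]
grip_width: 0.0096
grip_force: 78.4
```

```bash
python3 - <<'E'
from plant import *
from h import *
s=get_state();print(s["tool_pos"],s["wrist_force"].round(2),s["moment"].round(3));rel(s,[.4735,-.1492,.0857])
E
```

```text
[ 0.47314684 -0.15009462  0.08207121] [ 2.59  0.11 -0.16] [ 0.13  -0.587 -0.028]
move [-0.017  0.027 -0.121] upright turn [-0.002  0.002 -0.   ] yaw -168.59
```

It has entered with almost no axial force. I'll continue down.

Emit:
{"name": "step_arm", "arguments": {"motion": [{"jaw": -1, "translation": [-0.01, 0, 0.06], "angular": [0, 0, 0]}, {"jaw": -1, "translation": [0, 0, 0.06], "angular": [0, 0, 0]}, {"jaw": -1, "translation": [0, 0, 0.06], "angular": [0, 0, 0]}, {"jaw": -1, "translation": [0, 0, 0.06], "angular": [0, 0, 0]}, {"jaw": -1, "translation": [0, 0, 0.06], "angular": [0, 0, 0]}, {"jaw": -1, "translation": [0, 0, 0], "angular": [0, 0, 0]}, {"jaw": -1, "translation": [0, 0, 0], "angular": [0, 0, 0]}, {"jaw": -1, "translation": [0, 0, 0], "angular": [0, 0, 0]}, {"jaw": -1, "translation": [0, 0, 0], "angular": [0, 0, 0]}, {"jaw": -1, "translation": [0, 0, 0], "angular": [0, 0, 0]}]}}

```text
time_s: 25.6
tool_pos: [0.4733, -0.15, 0.0731]
tcp_rot: [-0.099, 0.995, -0.0, -0.0]
wrist_force: [0.6, 0.1, -1.0]
grip_width: 0.0099
grip_force: 78.4
```

Emit:
{"name": "step_arm", "arguments": {"motion": [{"jaw": -1, "translation": [0, 0, 0.05], "angular": [0, 0, 0]}, {"jaw": -1, "translation": [0, 0, 0.05], "angular": [0, 0, 0]}, {"jaw": -1, "translation": [0, 0, 0.05], "angular": [0, 0, 0]}, {"jaw": -1, "translation": [0, 0, 0], "angular": [0, 0, 0]}, {"jaw": -1, "translation": [0, 0, 0], "angular": [0, 0, 0]}, {"jaw": -1, "translation": [0, 0, 0], "angular": [0, 0, 0]}, {"jaw": -1, "translation": [0, 0, 0], "angular": [0, 0, 0]}, {"jaw": -1, "translation": [0, 0, 0], "angular": [0, 0, 0]}, {"jaw": -1, "translation": [0, 0, 0], "angular": [0, 0, 0]}, {"jaw": -1, "translation": [0, 0, 0], "angular": [0, 0, 0]}]}}

```text
time_s: 26.43
tool_pos: [0.4735, -0.1501, 0.0689]
tcp_rot: [-0.099, 0.995, -0.0, 0.0]
wrist_force: [-1.7, 0.1, 6.2]
grip_width: 0.0096
grip_force: 79.2
```

Emit:
{"name": "step_arm", "arguments": {"motion": [{"jaw": -1, "translation": [0, 0, 0.03], "angular": [0, 0, 0]}, {"jaw": -1, "translation": [0, 0, 0.03], "angular": [0, 0, 0]}, {"jaw": -1, "translation": [0, 0, 0], "angular": [0, 0, 0]}, {"jaw": -1, "translation": [0, 0, 0], "angular": [0, 0, 0]}, {"jaw": -1, "translation": [0, 0, 0], "angular": [0, 0, 0]}, {"jaw": -1, "translation": [0, 0, 0], "angular": [0, 0, 0]}, {"jaw": -1, "translation": [0, 0, 0], "angular": [0, 0, 0]}, {"jaw": -1, "translation": [0, 0, 0], "angular": [0, 0, 0]}, {"jaw": -1, "translation": [0, 0, 0], "angular": [0, 0, 0]}, {"jaw": -1, "translation": [0, 0, 0], "angular": [0, 0, 0]}]}}

```text
time_s: 27.27
tool_pos: [0.4735, -0.1501, 0.0673]
tcp_rot: [-0.099, 0.995, -0.0, 0.0]
wrist_force: [-2.2, 0.1, 8.0]
grip_width: 0.0096
grip_force: 79.5
```

The spring is compressing, with 8 N so far. I'll press on to the stop.

Emit:
{"name": "step_arm", "arguments": {"motion": [{"jaw": -1, "translation": [0, 0, 0.03], "angular": [0, 0, 0]}, {"jaw": -1, "translation": [0, 0, 0.03], "angular": [0, 0, 0]}, {"jaw": -1, "translation": [0, 0, 0], "angular": [0, 0, 0]}, {"jaw": -1, "translation": [0, 0, 0], "angular": [0, 0, 0]}, {"jaw": -1, "translation": [0, 0, 0], "angular": [0, 0, 0]}, {"jaw": -1, "translation": [0, 0, 0], "angular": [0, 0, 0]}, {"jaw": -1, "translation": [0, 0, 0], "angular": [0, 0, 0]}, {"jaw": -1, "translation": [0, 0, 0], "angular": [0, 0, 0]}, {"jaw": -1, "translation": [0, 0, 0], "angular": [0, 0, 0]}, {"jaw": -1, "translation": [0, 0, 0], "angular": [0, 0, 0]}]}}

```text
time_s: 28.1
tool_pos: [0.4736, -0.1502, 0.0667]
tcp_rot: [-0.099, 0.995, -0.0, 0.001]
wrist_force: [-5.8, 2.0, 23.2]
grip_width: 0.0099
grip_force: 81.8
```

The stop is reached: force jumped to 23 N over 0.6 mm. I'll do a quick numeric check of the cap and the knob pose before handing in.

```bash
python3 - <<'E'
from plant import *
from h import *
import pickle
s=get_state();print(s["tool_pos"],s["wrist_force"].round(1),s["grip_force"]);rel(s,s["tool_pos"])
c,_=pickle.load(open("w7.pkl","rb"));i=c["image"]
# cap rim in w7: bright-free disc inside ring -> look for any remaining white ring pixels near the seat
p=cv2.projectPoints(np.array([[.6072,-.1783,.071]]),c["rvec"],c["tvec"],c["camera_matrix"],None)[0].ravel().astype(int)
print("white px near seat",(i[p[1]-45:p[1]+45,p[0]-45:p[0]+45].min(2)>190).sum())
t=snapshot("top");b=t["image"];q=cv2.projectPoints(np.array([[.6072,-.1783,.075]]),t["rvec"],t["tvec"],t["camera_matrix"],None)[0].ravel().astype(int);print(q,b[q[1]-14:q[1]+15:2,q[0]-14:q[0]+15:2].mean(2).astype(int))
E
```

```text
[ 0.47364369 -0.1501542   0.06671285] [-5.8  2.  23.2] 81.77769541740417
move [0. 0. 0.] upright turn [-0.011  0.016 -0.   ] yaw -168.59
white px near seat 0
[458 182] [[170 163 157 151 153 151 154 155 155 166 169 170 170 171 171]
 [154 150 149 143 137 137 138 147 149 152 155 167 172 172 172]
 [148 141 116  94  85  84  83  94 111 135 150 155 166 172 172]
 [121  88  78  76  75  75  77  77  77  79 114 144 154 164 171]
 [ 79  77  77  72  71  77  78  79  80  80  77  95 138 156 165]
 [ 77  78  69  60  76  79  79  80  76  79  78  78 106 153 153]
 [ 76  74  51  62  78  78  78  79  78  78  79  80  86 137 155]
 [ 76  68  47  69  78  79  80  78  78  78  81  80  81 109 154]
 [ 78  63  52  62  77  78  78  78  82  80  81  81  79  91 151]
 [ 78  67  53  53  79  80  80  80  81  81  80  80  78  84 145]
 [ 79  75  54  56  68  81  80  79  79  79  80  82  78  83 146]
 [ 79  78  61  50  51  67  77  79  81  84  80  78  74  84 145]
 [ 81  79  75  60  55  50  51  66  63  65  61  70  79 107 142]
 [ 86  83  82  75  72  59  54  50  45  55  67  79  84 122  94]
 [112  86  84  82  81  81  78  83  93  82  79  80  85  87  51]]
```

The cap covers the seat with no white ring showing, and the knob is held at its stop. I'm handing it in.

```bash
python3 -c "
from plant import *
print(close_job())"
```

```text
the job is handed in; nothing more can be done
None
```

The cap is seated on the bare burner and released, and the knob is on the D-spindle and held pressed at its stop with about 23 N; the job was handed in at about 28 s, and no verdict came back.

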